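# Book a slot nut back into its screw-cap canister

### The arm

A 6-joint arm with a two-finger parallel gripper is mounted at the origin on the work surface. World frame = base frame: x ahead of the robot, y to its left, z up, the work surface at z = 0. Lengths are in m, angles in degrees, forces in N, time in s.
With the tool pointing down it reaches from about 0.35 to 0.875 m from the base axis. Payload 4.2 kg.
Tool frame: the origin (TCP) lies on the centre line of the jaws, within the pads' length; the fingertips stand 19 mm ahead of it and the grasp point (between the pads) is the TCP; z points along the fingers, y is the line along which they close (so a half turn about z gives the same grasp; the last joint's range is limited). The gripper opens to 87 mm and grips with 3 to 60 N. Pads are 19 mm wide; open, the fingers measure 117 mm over their backs; the gripper's body (75 mm by 190 mm) begins 51 mm behind the grasp point.
Start: joints at [-55.256, 22.042, 0.453, 0, -68.411, -14.817], TCP at [0.213, -0.588, 0.242] pointing down, gripper open.
Joint ranges: [-179.83, 179.83], [-69.29, 118.12], [-61.27, 80.66], [-181.25, 117.63], [-171.15, -9.14], [-177.46, 177.46]. Speed limits (degrees/s): [159.86, 159.86, 180, 180, 180, 180].

### API

Orientations are given as a 3x3 rotation matrix whose columns are the frame's x, y, z axes.
In Python, from station import sense, capture, finish_job, search_frame, masks_of gives the robot as it stands.
- The arm moves only by the tool drive_tool, never from a script. Its argument "rows" is a list of rows, each a list of 7 numbers: the opening in per cent of the stroke, from 0 (shut) to 100 (fully open), then the shift along the world's x, y, z in mm, then the turn, a rotation vector about the world's x, y, z in rad. In form: [[fingers, dx, dy, dz, wx, wy, wz], ...]. A call has 1 to 5 rows; each row shifts and turns the commanded pose from where the row before left it; what a row does not reach is not made up. A row lasts 1/12 s, in which the tool goes at most 41.7 mm and 7.16 degrees, less where a joint would pass 70% of its speed; a pose out of reach is approached as far as the arm can. A call is refused whole if a number of a shift passes 41.7 or a number of a turn 0.125, either way. A call with a gripper value outside its range is refused whole. The fingers move at their own pace and stop on an object; the grip force is fixed at half the most. Time passes only in rows, so rows that do not move let the fingers close. It gives the time, the measured TCP pose, the force, the opening and the grip force at its end, in the units of the state.
- sense(): the state, without advancing time (a new reading comes with each control period).
- capture(name): name is "side" or "top"; returns a dict with "frame" (384x512x3 uint8, red, green, blue), "z_map" (384x512 float32, m along the optical axis (not along the pixel's ray), 0 where there is no reading), "fx", "fy", "cx", "cy" (pixels), "R" (3x3) and "t" (3): a world point X has camera coordinates R X + t. Camera axes: x right, y down, z forward; pixel columns grow to the right and rows downward; lengths in m; the calibration is good to about 2 mm. A picture is of the moment at which its call begins.
- finish_job(): hands the job in; it is judged then, once.
Trained networks look in a picture, given as the dict that the camera call returned (one of the last four; its "shot" number tells which), for a name from the list of things; names that differ only in an ending like _2 or _b are one class to them, and where a whole thing is asked for, a point or a joint stands for the part that bears it (a point fixed in the world has none). Each returns a list of dicts, best first, with "p" (0 to 1); they miss things now and then, are a little off and sometimes report something else, mostly with a low value. They report only what shows in the picture. A call takes as long as a camera call. They do not tell look-alikes from the thing itself.
- search_frame(label, picture): "xy" ([column, row] in pixels, amid what is visible of it).
- masks_of(label, picture): "region" (384x512 bool, what is visible of it) and "xy" ([column, row] in pixels, amid what is visible of it).
The state is a dict: "time_s": time; "joints": joint angles; "joint_velocities": joint speeds; "effort": joint torques, N m; "tcp_pos": TCP position; "ee_rot": TCP orientation; "wrist_force": force on the tool from outside, world axes, zero at the start; "moment": the same for the moment, N m; "gripper_width": opening from 0.0 (shut) to 1.0 (fully open); "gripper_force": force on a finger pad.
Only numpy, scipy, OpenCV 4.12 (cv2) and the standard library are available. Lean on these libraries where they do the work, as an engineer would, in place of code of your own. Each camera call takes 0.05 s, during which the arm holds its last target. There are 200 camera calls.

### The job

Put the loose steel slot nut into the canister whose cap stands open, then swing that cap down flat onto the mouth and twist it clockwise until it is fully tight. Then pick up the scanner, point its red window from in front at the middle of the yellow label on that canister's stand from about 3 to 12 cm away, hold it there steadily for a good second, and lay it the right way up back on its black mat without dropping it. Leave the other canister and everything else where it is.

Things in the scene. Friction and masses are not known exactly. Their poses are not given: they have to be found in the camera images.
- nut: the slot nut: small bare steel T-shaped block, loose on the cork mat; foot 26 (x) x 16 (y) x 9 mm with a rib 26 x 9 x 5 mm along its top, 14 mm high in all; origin under its middle, z up
- parts_mat: fixed brown cork mat 160 (x) x 180 (y) x 4 mm on which the nut, the bracket and the end cap lie; origin under its middle
- scan_mat: fixed black rubber mat 160 (x) x 180 (y) x 4 mm on which the scanner lies; origin under its middle
- scanner: hand-held code scanner lying loose on the black mat: grey straight handle 28 mm wide (y), 26 mm high, x = -65 to +45 mm, then a black head 42 mm wide, 30 mm high, x = +43 to +65 mm, the red window on its end; about 150 g, best gripped across the handle near its middle; origin under its middle, x points out of the window, z up
- scanner_nose (a point): centre of the scanner's red window; x is the line of sight, pointing away from the scanner, z the scanner's up; 65 mm ahead of scanner and 15 mm above it
- open_canister: the canister whose cap stands open (orange cap): white pot fixed in a steel stand, leaning 30 degrees from upright towards its front. Origin at the centre of its underside; z along its axis out of the mouth, y along the hinge, x away from the front towards the hinge. Outside radius 38 mm up to z = 88, then a neck of 26 mm outside and 22.5 mm inside radius, z = 100 to 112 mm; floor 5 mm
- open_mouth (a point): centre of that canister's rim, 112 mm up its axis; axes as the canister's
- open_cap_hinge (a joint): swing of the orange cap's strap about its hinge, a line along the canister's y through its point (43, 0, 110) mm: 0 = cap flat on the mouth, grows as it opens up and back (a positive turn about canister y, z towards x), stop at 2.1 rad; stiff enough to stay where it is left
- open_cap_screw (a joint): turn of the orange cap about its own axis: 0 = tight (stop; the white stripe on the cap then points to the front, -x, at the black mark on the shoulder), grows anticlockwise seen from above as it is loosened, stop at 1.4 rad. Tightening is clockwise seen from above
- open_cap_grip (a point): on the orange cap's axis, 25 mm above its underside, a good height to grip (shut: 137 mm up the canister's axis); moves and turns with the cap, z out of its top. The cap is a round knob of 56 mm diameter, 34 mm tall (to 36 mm above its underside). A 16 mm wide strap runs under it to the hinge: keep the fingertips above the underside when turned that way
- open_label: yellow label with black stripes, 44 (x) x 58 (y) mm, on a plate at the front of the open canister's stand, about 62 mm above the bench; origin at the middle of its face; z straight out of its face, which looks to the front and 45 degrees up; y level along the label
- shut_canister: the other canister, same shape and stand with its own yellow label; its blue cap is shut and tight and stays so; origin and axes as the open canister's
- shut_cap_hinge (a joint): swing of the blue cap, 0 = shut
- shut_cap_screw (a joint): turn of the blue cap, 0 = tight
- tape: yellow tape measure, 60 mm round and 30 mm high, lying on the bench; origin under its middle
- offcut: 110 mm offcut of 40 mm square aluminium slotted bar, lying on the bench behind the canisters; origin under its middle
- driver: screwdriver lying on the bench between the canisters; origin under its middle
- bracket: aluminium angle bracket 36 x 36 x 36 mm on the cork mat, not the nut; origin under its middle
- end_cap: black plastic end cap 40 x 40 mm, 15 mm high with its stub, on the cork mat, not the nut; origin under its middle
Not all that is in view belongs to the job. What is meant by the scanner is not green, and is the larger of those in its own colour.

How it is judged:
By the outcome, as a careful person would: the job done as asked, in the order asked, and still so for the second after the job is handed in, with the robot touching nothing.
It also fails if it takes over 72 s, if anything falls off the work surface, if the arm or the gripper's body presses on something with over 40 N, if the wrist force passes 120 N, or if a joint passes its speed limit or range.

## Working session

There is one attempt and no reset: what is moved stays moved. The work goes in short steps, Python scripts to look and compute and a tool call to move; the robot and the scene stay as the last step left them, time stands still between calls to the robot, and variables do not carry over. Pictures are saved under pics/ and viewed, at most 12 in all, crops included, and the job is handed in when it is done.

Besides the shell and the picture viewer there is one more tool, called after "Emit:" as name(argument=value, ...) on one line, values as JSON. drive_tool: Moves the arm, as the interface text tells. Its arguments: {"type":"object","properties":{"rows":{"type":"array"}},"required":["rows"]}

```bash
mkdir -p pics; ls; cat > h.py <<'E'
import numpy as np, cv2
from station import sense, capture, finish_job, search_frame, masks_of
def save(p,name,crop=None,scale=1):
    im=p["frame"][:,:,::-1]
    if crop: im=im[crop[1]:crop[3],crop[0]:crop[2]]
    cv2.imwrite("pics/"+name+".png",cv2.resize(im,None,fx=scale,fy=scale,interpolation=cv2.INTER_CUBIC))
def cloud(p):
    z=p["z_map"]; v,u=np.mgrid[:z.shape[0],:z.shape[1]]
    c=np.stack([(u-p["cx"])/p["fx"]*z,(v-p["cy"])/p["fy"]*z,z],-1)
    w=(c-np.array(p["t"]))@np.array(p["R"]); w[z==0]=np.nan
    return w
def proj(p,X):
    c=np.array(p["R"])@np.array(X)+np.array(p["t"]); return [p["fx"]*c[0]/c[2]+p["cx"],p["fy"]*c[1]/c[2]+p["cy"]]
E
python3 - <<'E'
from h import *
a=capture("side");b=capture("top")
im=np.vstack([a["frame"],b["frame"]])
cv2.imwrite("pics/a.png",a["frame"][:,:,::-1]);cv2.imwrite("pics/b.png",b["frame"][:,:,::-1])
for n,p in(("side",a),("top",b)):
    R=np.array(p["R"]);print(n,"cam at",(-R.T@p["t"]).round(3),R[2].round(2))
    w=cloud(p)
    for l in["nut","scanner","parts_mat","scan_mat","open_canister","open_cap_grip","open_label","shut_canister","tape","driver"]:
        for m in masks_of(l,p)[:3]:
            print(l,round(m["p"],2),np.round(m["xy"]),m["region"].sum(),np.nanmedian(w[m["region"]],0).round(3))
E
```

```text
pics
side cam at [0.475 0.823 0.915] [ 0.04 -0.73 -0.69]
nut 0.62 [316. 353.] 125 [0.411 0.351 0.015]
scanner 0.76 [362. 152.] 247 [ 0.254 -0.284  0.019]
scanner 0.71 [293. 147.] 498 [ 0.452 -0.297  0.027]
scanner 0.69 [329. 196.] 524 [ 0.355 -0.099  0.025]
parts_mat 0.63 [301. 348.] 5010 [0.438 0.325 0.004]
scan_mat 0.9 [300. 158.] 1545 [ 0.442 -0.29   0.004]
open_canister 0.93 [216. 238.] 2313 [0.626 0.152 0.123]
open_cap_grip 0.75 [205. 208.] 504 [0.639 0.151 0.225]
open_label 0.62 [256. 246.] 347 [0.537 0.121 0.066]
open_label 0.26 [165. 220.] 748 [0.773 0.007 0.039]
shut_canister 0.87 [229. 168.] 1647 [ 0.622 -0.097  0.123]
tape 0.61 [291. 226.] 578 [ 0.463 -0.     0.028]
driver 0.66 [254. 222.] 322 [ 0.549 -0.002  0.022]
driver 0.2 [258. 250.] 335 [0.534 0.124 0.064]
top cam at [ 0.418 -0.002  1.117] [ 0.08  0.01 -1.  ]
nut 0.54 [130. 225.] 67 [0.411 0.349 0.017]
nut 0.29 [206. 117.] 574 [0.639 0.13  0.23 ]
scanner 0.84 [314. 247.] 605 [ 0.356 -0.117  0.027]
scanner 0.73 [383. 290.] 372 [ 0.253 -0.293  0.021]
scanner 0.67 [384. 206.] 734 [ 0.453 -0.305  0.03 ]
parts_mat 0.62 [138. 211.] 3614 [0.436 0.324 0.005]
scan_mat 0.57 [394. 214.] 3655 [ 0.443 -0.332  0.005]
scan_mat 0.57 [323. 144.] 572 [ 0.593 -0.123  0.175]
open_canister 0.95 [217. 129.] 1406 [0.623 0.126 0.141]
open_canister 0.49 [316. 134.] 1295 [ 0.617 -0.111  0.16 ]
open_cap_grip 0.82 [203. 115.] 548 [0.639 0.13  0.23 ]
open_cap_grip 0.4 [270. 201.] 485 [ 0.465 -0.01   0.031]
open_label 0.84 [220. 172.] 424 [0.536 0.116 0.067]
open_label 0.47 [165. 193.] 208 [0.488 0.26  0.011]
shut_canister 0.7 [316. 137.] 1364 [ 0.618 -0.111  0.155]
shut_canister 0.65 [268. 168.] 357 [ 0.552 -0.009  0.024]
tape 0.55 [271. 204.] 448 [ 0.465 -0.01   0.031]
driver 0.93 [267. 161.] 388 [ 0.566 -0.006  0.024]
```

```bash
python3 -c "
from h import *
print(sense())"
```

```text
{'time_s': 1.1, 'joints': array([-5.52543484e+01,  2.20430711e+01,  4.53071498e-01,  3.47195292e-04,
       -6.84099269e+01, -1.48160981e+01]), 'joint_velocities': array([ 0.03535495, -0.10636414,  0.03389807,  0.04071839, -0.05675182,
       -0.046239  ]), 'effort': array([-9.21736391e-04, -3.90479565e+01,  1.87623167e+01,  4.22445461e+00,
        1.54134276e-02, -3.02817637e-05]), 'tcp_pos': array([ 0.21305633, -0.5875552 ,  0.24153935]), 'ee_rot': array([[-9.40111673e-01, -3.40866606e-01, -3.89912235e-06],
       [-3.40866606e-01,  9.40111673e-01, -4.26484746e-06],
       [ 5.11935451e-06, -2.68035228e-06, -1.00000000e+00]]), 'wrist_force': array([-0.13987504, -0.21638279,  0.38790374]), 'moment': array([ 0.02952426, -0.01302921, -0.06088317]), 'gripper_force': 0.0, 'gripper_width': 1.0010678666903006}
```

View pictures.

View pics/a.png

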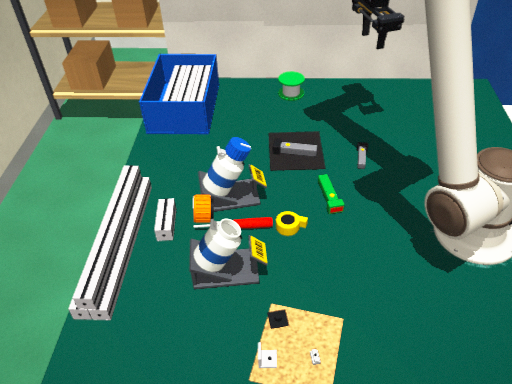

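View pics/b.png

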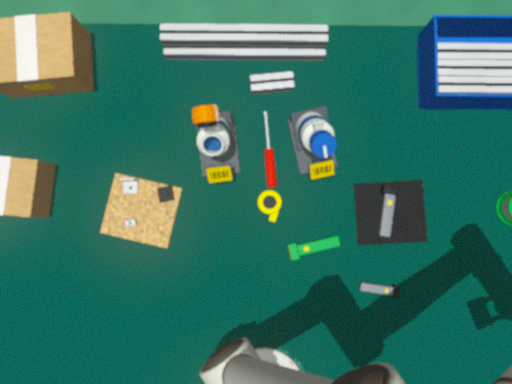

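```bash
python3 - <<'E'
from h import *
a=capture("side");b=capture("top")
A=a["frame"][120:220,255:385,::-1];B=b["frame"][90:190,180:290,::-1];C=b["frame"][170:260,95:190,::-1]
D=a["frame"][180:280,180:280,::-1]
f=lambda x:cv2.resize(x,(390,290),interpolation=cv2.INTER_CUBIC)
cv2.imwrite("pics/c.png",np.vstack([np.hstack([f(A),f(B)]),np.hstack([f(C),f(D)])]))
def best(l,p,q):
    ms=[m for m in masks_of(l,p)]
    return min(ms,key=lambda m:np.hypot(*(np.array(m["xy"])-q)))["region"]
wa,wb=cloud(a),cloud(b)
def pts(l,qa,qb):
    r=[]
    for p,w,q in((a,wa,qa),(b,wb,qb)):
        if q is None: continue
        m=cv2.erode(best(l,p,q).astype(np.uint8),np.ones((2,2)))>0
        x=w[m]; r.append(x[~np.isnan(x[:,0])])
    return r
# label
L=pts("open_label",(256,246),(220,172))
for x in L:
    c=np.median(x,0); x=x[np.linalg.norm(x-c,axis=1)<.045]; c=x.mean(0);u,s,v=np.linalg.svd(x-c,full_matrices=False);print("label",len(x),c.round(4),v.round(3).tolist(),(s/np.sqrt(len(x))).round(4))
for l,qa,qb in(("scanner",(293,147),(384,206)),("nut",(316,353),(130,225))):
    for x in pts(l,qa,qb):
        c=np.median(x,0);x=x[x[:,2]>c[2]-.006]
        (cx,cy),(w,h),an=cv2.minAreaRect((x[:,:2]*1000).astype(np.float32));u,s,v=np.linalg.svd(x[:,:2]-x[:,:2].mean(0),full_matrices=False)
        print(l,len(x),"rect",round(cx,1),round(cy,1),round(w,1),round(h,1),round(an,1),"pca",np.degrees(np.arctan2(v[0,1],v[0,0])).round(1),"zmax",np.percentile(x[:,2],[50,95]).round(4))
C=pts("open_cap_grip",(205,208),(203,115))
K=pts("open_canister",(216,238),(217,129))
np.savez("cl.npz",c0=C[0],c1=C[1],k0=K[0],k1=K[1],l0=L[0],l1=L[1])
# stand base plate (dark) near z 0..15
for n,w in(("s",wa),("t",wb)):
    m=(abs(w[...,0]-.61)<.13)&(abs(w[...,1]-.125)<.075)&(w[...,2]>.004)&(w[...,2]<.03)
    x=w[m];print(n,len(x),np.percentile(x[:,2],[10,50,90]).round(4),cv2.minAreaRect((x[:,:2]*1000).astype(np.float32)))
E
```

```text
label 336 [0.5338 0.1235 0.0643] [[0.134, -0.99, 0.044], [0.711, 0.127, 0.691], [0.69, 0.062, -0.721]] [0.0182 0.014  0.0017]
label 368 [0.5343 0.1177 0.0645] [[-0.147, 0.989, -0.018], [0.695, 0.116, 0.71], [0.704, 0.092, -0.704]] [0.0174 0.0137 0.0016]
scanner 310 rect 446.5 -299.1 38.2 126.3 79.4 pca 173.3 zmax [0.0294 0.0345]
scanner 591 rect 447.8 -302.6 41.0 127.0 77.5 pca 171.7 zmax [0.031  0.0358]
nut 80 rect 409.6 350.7 12.9 24.6 7.4 pca 98.2 zmax [0.017  0.0199]
nut 53 rect 410.8 347.0 14.2 24.4 9.3 pca 103.7 zmax [0.0167 0.0215]
s 1371 [0.0072 0.0101 0.0208] ((611.796875, 133.9510498046875), (127.29579162597656, 229.0271453857422), 89.072265625)
t 942 [0.0045 0.0102 0.0143] ((610.080078125, 124.78826904296875), (149.28713989257812, 259.2982177734375), 89.92903900146484)
```

View pics/c.png

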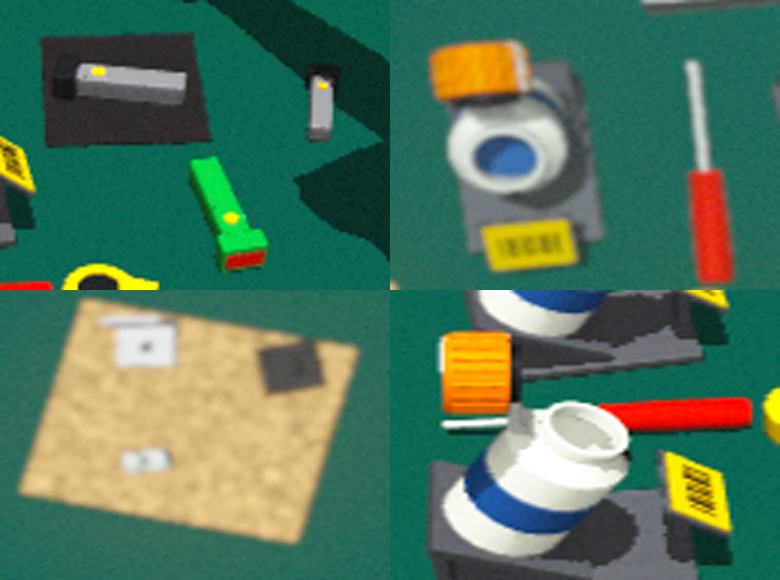

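The meant scanner is the grey one on the black mat at side (297,148): the green one at (330,196) is ruled out by colour, and the grey one at (362,152) is smaller and off the mat. The crop confirms this, and its head points away from the robot. The nut is the small steel block at top (130,223). The orange cap is open and swung back.

```bash
cat > geo.py <<'E'
import numpy as np
def canR(psi,t=np.radians(30)):
    h=np.array([np.cos(psi),np.sin(psi),0]);e=np.array([0,0,1.])
    return np.stack([np.cos(t)*h+np.sin(t)*e,np.array([-h[1],h[0],0]),-np.sin(t)*h+np.cos(t)*e],1)
def segd(r,z,poly):
    q=np.stack([r,z],-1);d=np.full(len(r),9.)
    for p0,p1 in zip(poly[:-1],poly[1:]):
        p0,p1=np.array(p0),np.array(p1);e=p1-p0
        t=np.clip(((q-p0)@e)/(e@e),0,1);d=np.minimum(d,np.linalg.norm(q-p0-t[:,None]*e,axis=1))
    return d
CAN=[(.038,0),(.038,.088),(.026,.100),(.026,.112),(.0225,.112),(.0225,.10)]
CAP=[(0,.002),(.028,.002),(.028,.036),(0,.036)]
E
python3 - <<'E'
import numpy as np
from scipy.optimize import least_squares
from geo import *
d=np.load("cl.npz")
def fit(K,C,name):
    def can(p,K):
        q=(K-p[:3])@canR(p[3]);return segd(np.hypot(q[:,0],q[:,1]),q[:,2],CAN)
    def cap(p,C):
        q=(C-p[:3])@canR(p[3])-[.043,0,.110];c,s=np.cos(p[4]),np.sin(p[4])
        x=q[:,0]*c-q[:,2]*s;z=q[:,0]*s+q[:,2]*c
        return segd(np.hypot(x+.043,q[:,1]),z-.002,CAP)
    best=None
    for th in(1.6,2.0):
        r=least_squares(lambda p:np.r_[can(p,K),cap(p,C),(p[3]-np.radians(8))*.1],[.65,.125,.03,np.radians(8),th],loss="soft_l1",f_scale=.002)
        if best is None or r.cost<best.cost:best=r
    p=best.x;R=canR(p[3])
    print(name,"O",p[:3].round(4),"psi",np.degrees(p[3]).round(1),"th",p[4].round(3),"mouth",(p[:3]+R@[0,0,.112]).round(4),"med res",np.median(can(p,K)).round(4),np.median(cap(p,C)).round(4))
fit(d["k0"],d["c0"],"side");fit(d["k1"],d["c1"],"top")
fit(np.r_[d["k0"],d["k1"]],np.r_[d["c0"],d["c1"]],"both")
E
```

```text
side O [0.6455 0.1311 0.0559] psi 5.6 th 2.083 mouth [0.5898 0.1257 0.1529] med res 0.0034 0.0041
top O [0.5939 0.1138 0.1178] psi 200.9 th 0.306 mouth [0.6462 0.1337 0.2148] med res 0.0141 0.0056
both O [0.6052 0.1266 0.1002] psi -166.9 th 0.836 mouth [0.6597 0.1394 0.1972] med res 0.016 0.0075
```

Emit:
drive_tool(rows=[[100,0,40,10,0,0,0],[100,0,40,10,0,0,0],[100,0,40,0,0,0,0],[100,10,40,0,0,0,0],[100,10,40,0,0,0,0]])

```text
time_s: 2.12
tcp_pos: [0.2326, -0.386, 0.2617]
ee_rot: [[-0.941, -0.339, 0.001], [-0.339, 0.941, -0.0], [-0.0, -0.001, -1.0]]
wrist_force: [1.8, -0.4, 1.2]
gripper_width: 0.997
gripper_force: 0.0
```

```bash
cat > fit.py <<'E'
from h import *
from scipy.optimize import least_squares
from geo import *
a=capture("side");b=capture("top")
K=[];C=[]
for p,qk,qc in((a,(216,238),(203,208)),(b,(217,129),(203,115))):
    w=cloud(p);f=p["frame"].astype(int);r,g,bl=f[...,0],f[...,1],f[...,2]
    box=(abs(w[...,0]-.62)<.1)&(abs(w[...,1]-.125)<.08)&(w[...,2]>.04)
    kk=box&(((r>120)&(abs(r-bl)<50)&(g>110))|((bl>r+40)&(bl>g+20)))
    cc=box&(r>150)&(bl<90)&(w[...,2]>.1)
    er=lambda m:cv2.erode(m.astype(np.uint8),np.ones((2,2)))>0
    K.append(w[er(kk)]);C.append(w[er(cc)])
    print(len(K[-1]),len(C[-1]),K[-1].mean(0).round(3),C[-1].mean(0).round(3))
def can(o,psi,K):
    q=(K-o)@canR(psi);return segd(np.hypot(q[:,0],q[:,1]),q[:,2],CAN)
def cap(o,psi,th,C):
    q=(C-o)@canR(psi)-[.043,0,.110];c,s=np.cos(th),np.sin(th)
    return segd(np.hypot(q[:,0]*c-q[:,2]*s+.043,q[:,1]),q[:,0]*s+q[:,2]*c-.002,CAP)
def rep(n,p):
    print(n,"O",p[:3].round(4),"psi",np.degrees(p[3]).round(1),"th",p[4].round(3),"mouth",(p[:3]+canR(p[3])@[0,0,.112]).round(4),end=" ")
x0=[.645,.127,.055,np.radians(8),2.0];pr=lambda p:(p[3]-np.radians(8))*.3
for i,n in enumerate(("side","top")):
    r=least_squares(lambda p:np.r_[can(p[:3],p[3],K[i]),cap(p[:3],p[3],p[4],C[i]),pr(p)],x0,loss="cauchy",f_scale=.0015)
    rep(n,r.x);print(np.median(can(r.x[:3],r.x[3],K[i])).round(4),np.median(cap(r.x[:3],r.x[3],r.x[4],C[i])).round(4))
def f(p):
    o=p[:3];d=p[5:8]
    return np.r_[can(o+d,p[3],K[0]),can(o-d,p[3],K[1]),cap(o+d,p[3],p[4],C[0]),cap(o-d,p[3],p[4],C[1]),pr(p),d*.3]
r=least_squares(f,x0+[0,0,0],loss="cauchy",f_scale=.0015);rep("both",r.x);print("d",r.x[5:].round(4))
E
python3 fit.py
```

```text
1562 409 [0.619 0.148 0.108] [0.64  0.149 0.223]
687 326 [0.607 0.124 0.124] [0.641 0.133 0.233]
side O [0.6471 0.1327 0.046 ] psi 6.8 th 1.985 mouth [0.5915 0.126  0.143 ] 0.001 0.001
top O [0.648  0.1336 0.0475] psi 7.9 th 1.982 mouth [0.5925 0.1259 0.1445] 0.0014 0.0009
both O [0.6476 0.133  0.0468] psi 7.0 th 1.983 mouth [0.592  0.1261 0.1438] d [-0.0005 -0.0002 -0.0008]
```

Emit:
drive_tool(rows=[[100,20,41,0,0,0,0],[100,20,41,0,0,0,0],[100,15,41,0,0,0,0],[100,15,41,0,0,0,0],[100,15,41,0,0,0,0]])

```text
time_s: 2.63
tcp_pos: [0.3129, -0.194, 0.262]
ee_rot: [[-0.941, -0.34, 0.001], [-0.34, 0.941, -0.0], [-0.001, -0.001, -1.0]]
wrist_force: [2.1, 0.2, -1.1]
gripper_width: 1.002
gripper_force: 0.0
```

Emit:
drive_tool(rows=[[90,10,41,0,0,0,0.1],[80,10,41,0,0,0,0.1],[70,10,41,0,0,0,0.1],[60,10,41,0,0,0,0.1],[60,0,41,0,0,0,0.1]])

```text
time_s: 3.05
tcp_pos: [0.3533, 0.0099, 0.2623]
ee_rot: [[-0.658, -0.753, 0.002], [-0.753, 0.658, 0.0], [-0.002, -0.002, -1.0]]
wrist_force: [0.6, 0.3, -0.5]
gripper_width: 0.706
gripper_force: 0.0
```

Emit:
drive_tool(rows=[[60,10,41,0,0,0,0],[60,10,41,0,0,0,0],[60,10,41,0,0,0,0],[60,10,41,0,0,0,0],[60,0,0,0,0,0,0]])

```text
time_s: 3.47
tcp_pos: [0.3941, 0.1753, 0.2617]
ee_rot: [[-0.658, -0.753, 0.002], [-0.753, 0.658, 0.001], [-0.003, -0.001, -1.0]]
wrist_force: [0.1, 0.1, 0.1]
gripper_width: 0.601
gripper_force: 0.0
```

Emit:
drive_tool(rows=[[60,3.3,34.7,-20,0,0,-0.12],[60,3.3,34.7,-20,0,0,-0.12],[60,3.3,34.7,-20,0,0,-0.12],[60,3.3,34.7,-20,0,0,-0.12],[60,3.3,34.7,-20,0,0,-0.12]])

```text
time_s: 3.88
tcp_pos: [0.4086, 0.3447, 0.1606]
ee_rot: [[-0.971, -0.239, 0.001], [-0.239, 0.971, 0.0], [-0.001, 0.0, -1.0]]
wrist_force: [0.6, 0.5, 1.3]
gripper_width: 0.602
gripper_force: 0.0
```

Emit:
drive_tool(rows=[[55,0,0,-25,0,0,-0.08],[55,0,0,-25,0,0,0],[55,0,0,-20,0,0,0],[55,0,0,0,0,0,0]])

```text
time_s: 4.22
tcp_pos: [0.4066, 0.3409, 0.0872]
ee_rot: [[-0.986, -0.166, -0.006], [-0.166, 0.986, -0.007], [0.007, -0.006, -1.0]]
wrist_force: [-0.3, -0.4, 0.7]
gripper_width: 0.556
gripper_force: 0.0
```

```bash
python3 - <<'E'
from h import *
a=capture("side");b=capture("top");s=sense();print(s["tcp_pos"].round(4),s["ee_rot"].round(3).tolist())
P=[]
for p in(a,b):
    w=cloud(p);t=s["tcp_pos"]
    m=(abs(w[...,0]-.4105)<.03)&(abs(w[...,1]-.349)<.03)&(w[...,2]>.011)&(w[...,2]<.03)
    x=w[m];print("nut pts",len(x),x.mean(0).round(4) if len(x) else "", np.percentile(x,[5,95],axis=0).round(4).tolist() if len(x) else "")
    q=[round(v) for v in proj(p,t)];P.append(cv2.resize(p["frame"][max(q[1]-40,0):q[1]+40,max(q[0]-50,0):q[0]+50,::-1],(395,316),interpolation=cv2.INTER_CUBIC))
cv2.imwrite("pics/d.png",np.hstack(P))
E
```

```text
[0.4086 0.343  0.0914] [[-0.986, -0.167, -0.0], [-0.167, 0.986, -0.001], [0.0, -0.001, -1.0]]
nut pts 0  
nut pts 0
```

View pics/d.png

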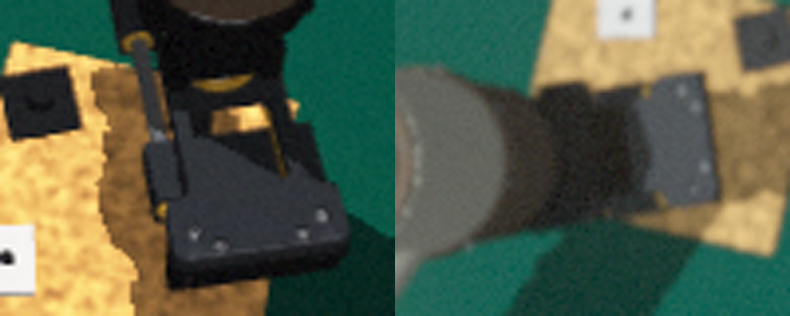

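The pictures show only the gripper over the cork mat, hiding the nut. I'll correct the reach by the numbers and close.

Emit:
drive_tool(rows=[[55,2,5.5,-16,0,0,0],[55,0,0,-20,0,0,0],[55,0,0,-15,0,0,0],[55,0,0,-15,0,0,0],[55,0,0,0,0,0,0]])

```text
time_s: 4.73
tcp_pos: [0.4101, 0.3481, 0.025]
ee_rot: [[-0.986, -0.166, -0.001], [-0.166, 0.986, -0.001], [0.001, -0.001, -1.0]]
wrist_force: [-0.1, -0.1, -0.2]
gripper_width: 0.551
gripper_force: 0.0
```

Emit:
drive_tool(rows=[[15,0,0,0,0,0,0],[15,0,0,0,0,0,0],[15,0,0,0,0,0,0],[15,0,0,0,0,0,0],[15,0,0,0,0,0,0]])

```text
time_s: 5.15
tcp_pos: [0.4104, 0.3492, 0.0268]
ee_rot: [[-0.986, -0.167, 0.001], [-0.167, 0.986, 0.002], [-0.002, 0.002, -1.0]]
wrist_force: [-0.6, 0.4, 3.4]
gripper_width: 0.29
gripper_force: 30.0
```

Emit:
drive_tool(rows=[[15,0,0,30,0,0,0],[15,0,0,40,0,0,0],[15,0,0,40,0,0,0],[15,0,0,40,0,0,0],[15,8,-16,40,0,0,0]])

```text
time_s: 5.57
tcp_pos: [0.4172, 0.3346, 0.2164]
ee_rot: [[-0.986, -0.17, 0.001], [-0.17, 0.986, 0.002], [-0.002, 0.002, -1.0]]
wrist_force: [0.4, 0.4, -0.3]
gripper_width: 0.289
gripper_force: 30.0
```

Emit:
drive_tool(rows=[[15,15,-30,6,0.0133,-0.104,-0.008],[15,15,-30,6,0.0133,-0.104,-0.008],[15,15,-30,6,0.0133,-0.104,-0.008],[15,15,-30,6,0.0133,-0.104,-0.008],[15,15,-30,6,0.0133,-0.104,-0.008]])

```text
time_s: 5.98
tcp_pos: [0.4892, 0.1895, 0.2435]
ee_rot: [[-0.871, -0.123, 0.476], [-0.114, 0.992, 0.049], [-0.479, -0.012, -0.878]]
wrist_force: [1.3, -1.6, 1.2]
gripper_width: 0.293
gripper_force: 30.0
```

Emit:
drive_tool(rows=[[15,16,-32,5,0,0,0],[15,16,-32,5,0,0,0],[15,0,0,0,0,0,0],[15,0,0,0,0,0,0]])

```text
time_s: 6.32
tcp_pos: [0.5233, 0.1257, 0.254]
ee_rot: [[-0.872, -0.119, 0.475], [-0.11, 0.993, 0.046], [-0.477, -0.012, -0.879]]
wrist_force: [-0.4, 0.1, 1.0]
gripper_width: 0.291
gripper_force: 30.0
```

```bash
cat >> geo.py <<'E'
from scipy.spatial.transform import Rotation as Ro
O=np.array([.6475,.1332,.0467]);PSI=np.radians(7.3);RC=canR(PSI)
MOUTH=O+RC@[0,0,.112]
def capT(th):  # cap frame: rotation, underside centre
    R=RC@Ro.from_euler('y',th).as_matrix()
    return R,O+RC@[.043,0,.110]+R@[-.043,0,.002]
def goal(s,P,R=None):
    print("tcp",s["tcp_pos"].round(4),"shift mm",((np.array(P)-s["tcp_pos"])*1000).round(1),end=" ")
    if R is not None: print("turn",Ro.from_matrix(R@s["ee_rot"].T).as_rotvec().round(3),end="")
    print(" F",s["wrist_force"].round(1),"g",round(s["gripper_width"],3),round(s["gripper_force"],1),"t",s["time_s"])
RT=RC@np.diag([-1,1,-1.])  # tool down the canister axis, y along hinge
E
python3 -c "
from h import *;from geo import *
s=sense();goal(s,MOUTH+RC@[0,0,.100],RT);goal(s,MOUTH+RC@[0.002,0,.024],RT)
a=capture('side');save(a,'e',(150,130,290,270),4)"
```

```text
tcp [0.5233 0.1257 0.254 ] shift mm [ 19.   -6.  -23.7] turn [ 0.015 -0.024  0.009] F [-0.4  0.1  1. ] g 0.291 30.0 t 6.3167
tcp [0.5233 0.1257 0.254 ] shift mm [ 58.4  -0.9 -88.5] turn [ 0.015 -0.024  0.009] F [-0.4  0.1  1. ] g 0.291 30.0 t 6.3167
```

View pics/e.png

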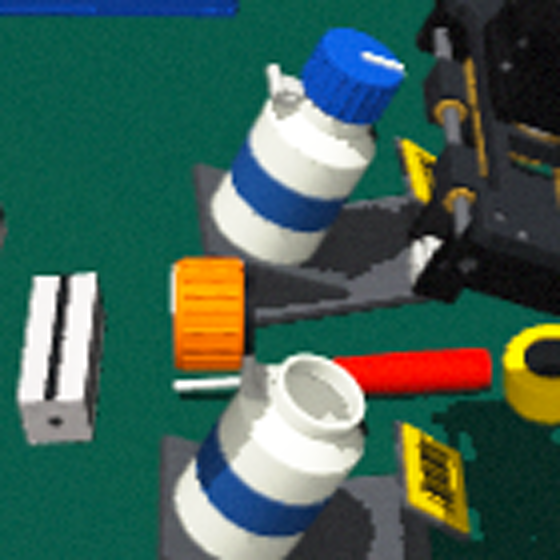

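The nut is held at the fingertips (crop 425,260), and the mouth at crop (320,385) is clear. Descending along the axis.

Emit:
drive_tool(rows=[[15,15,-4,-20,0.015,-0.024,0.009],[15,14,1,-22,0,0,0],[15,14,1,-22,0,0,0],[15,15,1,-24,0,0,0],[15,0,0,0,0,0,0]])

```text
time_s: 6.78
tcp_pos: [0.5816, 0.1273, 0.1787]
ee_rot: [[-0.87, -0.129, 0.475], [-0.117, 0.992, 0.055], [-0.479, -0.008, -0.878]]
wrist_force: [-0.2, 0.2, -0.0]
gripper_width: 0.294
gripper_force: 30.0
```

```bash
python3 -c "
from h import *;from geo import *
s=sense();goal(s,MOUTH+RC@[0.002,0,.024],RT)
a=capture('side');b=capture('top')
f=lambda p,c:cv2.resize(p['frame'][c[1]:c[1]+80,c[0]:c[0]+80,::-1],(395,395),interpolation=cv2.INTER_CUBIC)
cv2.imwrite('pics/f.png',np.hstack([f(a,(190,190)),f(b,(175,90))]))"
```

```text
tcp [0.5816 0.1273 0.1787] shift mm [  0.1  -2.5 -13.2] turn [ 0.011 -0.023 -0.002] F [-0.2  0.2 -0. ] g 0.294 30.0 t 6.7833
```

View pics/f.png

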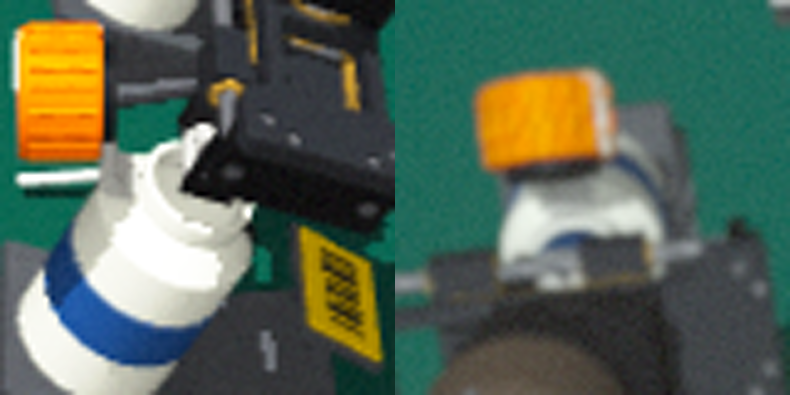

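Fingers are just over the mouth, about 13 mm high. Lowering the rest and releasing.

Emit:
drive_tool(rows=[[15,0,-2.5,-8,0.01,-0.02,0],[15,1,0,-5,0,0,0],[15,0,0,0,0,0,0],[15,0,0,0,0,0,0]])

```text
time_s: 7.22
tcp_pos: [0.5839, 0.1266, 0.1829]
ee_rot: [[-0.868, -0.129, 0.48], [-0.112, 0.992, 0.063], [-0.484, 0.001, -0.875]]
wrist_force: [-0.5, 0.3, -0.4]
gripper_width: 0.293
gripper_force: 30.0
```

Emit:
drive_tool(rows=[[36,0,0,0,0,0,0],[40,0,0,0,0,0,0],[40,0,0,0,0,0,0],[40,0,0,0,0,0,0],[40,0,0,0,0,0,0]])

```text
time_s: 7.63
tcp_pos: [0.5842, 0.1256, 0.1822]
ee_rot: [[-0.868, -0.127, 0.48], [-0.111, 0.992, 0.062], [-0.484, 0.0, -0.875]]
wrist_force: [-0.2, 0.4, -0.5]
gripper_width: 0.4
gripper_force: 0.0
```

Emit:
drive_tool(rows=[[40,-8,0,14,0,0,0],[40,-20,0,35,0,0,0],[40,-20,0,35,0,0,0],[40,-20,0,35,0,0,0],[40,-20,0,35,0,0,0]])

```text
time_s: 8.05
tcp_pos: [0.5023, 0.1247, 0.3299]
ee_rot: [[-0.867, -0.125, 0.483], [-0.111, 0.992, 0.058], [-0.487, -0.003, -0.874]]
wrist_force: [1.8, 0.4, 1.5]
gripper_width: 0.408
gripper_force: 0.0
```

```bash
python3 -c "
from h import *;from geo import *
s=sense();R,u=capT(1.983)
print('cap under',u,'z',R[:,2],'topcentre',u+R@[0,0,.036],'hinge',O+RC@[.043,0,.11])
goal(s,u+R@[0,0,.036],RT)
a=capture('side');b=capture('top')
for p in(a,b): print([(round(m['p'],2),np.round(m['xy'])) for m in masks_of('nut',p)])
f=lambda p,c:cv2.resize(p['frame'][c[1]:c[1]+60,c[0]:c[0]+60,::-1],(395,395),interpolation=cv2.INTER_CUBIC)
cv2.imwrite('pics/g.png',np.hstack([f(a,(195,205)),f(b,(185,110))]))"
```

```text
cap under [0.6271132  0.13058839 0.20641861] z [0.98574666 0.12627706 0.11116486] topcentre [0.66260008 0.13513437 0.21042054] hinge [0.62988305 0.13094322 0.16346279]
tcp [0.5023 0.1247 0.3299] shift mm [ 160.3   10.4 -119.4] turn [ 0.005 -0.015  0.002] F [1.8 0.4 1.5] g 0.408 0.0 t 8.05
[]
[]
```

View pics/g.png

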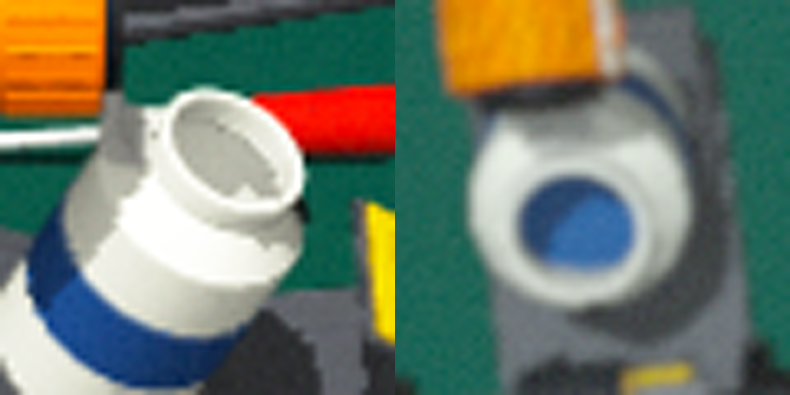

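```bash
python3 -c "
from h import *;from geo import *
s=sense();print('J',s['joints'].round(1))
for n in('side','top'):
    p=capture(n);w=cloud(p);q=(w-O)@RC
    m=(np.hypot(q[...,0],q[...,1])<.033)&(q[...,2]<.100)&(q[...,2]>-.01)&(w[...,2]>0)
    v,u=np.nonzero(m)
    c=[round(x) for x in proj(p,MOUTH)]
    sel=(abs(u-c[0])<14)&(abs(v-c[1])<14)
    print(n,c,sel.sum())
    x=q[m][sel]; cf=p['frame'][m][sel]
    for i in range(0,len(x),max(1,len(x)//25)): print(u[sel][i],v[sel][i],(x[i]*1000).round(),cf[i])
"
```

```text
J [  39.    -5.4  -33.8   24.6  -38.7 -138. ]
side [230, 227] 94
218 222 [ 20. -23.  95.] [242 242 234]
221 223 [ 15. -18.  99.] [183 184 169]
226 223 [  3. -22.  99.] [158 159 144]
229 224 [ -5. -22.  99.] [182 183 168]
231 225 [ -9. -20.  99.] [197 200 186]
226 227 [ -8. -32.  78.] [182 182 167]
226 229 [-10. -31.  73.] [184 182 168]
230 230 [-18. -26.  78.] [184 187 172]
217 232 [24. 10. 97.] [254 254 252]
220 233 [18. 12. 99.] [238 239 228]
217 234 [23. 15. 96.] [255 255 254]
220 234 [18. 16. 99.] [249 249 242]
219 235 [20. 18. 98.] [255 255 254]
218 236 [20. 17. 93.] [255 255 254]
221 236 [16. 21. 99.] [254 254 253]
217 237 [23. 23. 95.] [255 255 254]
220 237 [17. 21. 96.] [255 255 254]
223 237 [10. 20. 97.] [247 247 240]
218 238 [20. 23. 94.] [255 255 254]
221 238 [15. 24. 97.] [255 255 254]
224 238 [ 8. 23. 98.] [252 252 248]
239 238 [-29.   9.  96.] [133 133 123]
219 239 [18. 26. 95.] [255 255 254]
222 239 [11. 23. 94.] [255 255 254]
225 239 [ 5. 24. 97.] [253 253 251]
238 239 [-26.  14.  98.] [147 148 134]
219 240 [17. 27. 92.] [255 255 254]
222 240 [11. 26. 94.] [254 254 25
[... 452 characters left out ...]
.] [218 224 215]
217 139 [-5. -9. 57.] [ 58  86 125]
210 140 [-5.  8. 59.] [ 48  74 110]
199 141 [ 7. 30. 93.] [214 221 212]
214 141 [-9. -1. 58.] [ 53 104 161]
205 142 [-9. 21. 58.] [ 46  75 109]
219 142 [-12. -13.  60.] [ 57 109 165]
210 143 [-11.   9.  63.] [ 45  87 137]
199 144 [ 1. 31. 96.] [207 214 204]
216 144 [-15.  -5.  63.] [ 51 109 168]
207 145 [-15.  17.  65.] [ 44  74 112]
221 145 [-20. -16.  60.] [142 163 185]
212 146 [-20.   6.  62.] [ 62 113 171]
205 147 [-20.  23.  62.] [ 71  88 111]
219 147 [-25. -11.  60.] [ 63 110 169]
212 148 [-25.   7.  61.] [ 54 108 169]
209 149 [-28.  14.  59.] [ 79 118 165]
202 150 [-15.  27.  94.] [200 206 198]
203 151 [-16.  24.  99.] [200 207 197]
```

Emit:
drive_tool(rows=[[10,20,0,8,-0.0125,0.1,0],[0,30,3,8,-0.0125,0.1,0],[0,36,3,4,-0.0125,0.1,0]])

```text
time_s: 8.6
tcp_pos: [0.588, 0.1297, 0.3477]
ee_rot: [[-0.971, -0.128, 0.2], [-0.126, 0.992, 0.022], [-0.202, -0.004, -0.979]]
wrist_force: [1.1, 1.6, 2.9]
gripper_width: 0.252
gripper_force: 0.0
```

```bash
cat > log.py <<'E'
from h import *;from geo import *
import json
def log():
    s=sense();open("j.txt","a").write(json.dumps([s["joints"].tolist(),s["tcp_pos"].tolist(),s["ee_rot"].tolist()])+"\n");return s
E
python3 -c "
from log import *
s=log();print(s['joints'].round(1))
goal(s,[.705,.1405,.345],canR(PSI,0)@np.diag([-1,1,-1.]))"
```

```text
[  30.1   11.    -2.7    5.1  -65.7 -114.4]
tcp [0.588  0.1297 0.3477] shift mm [117.   10.8  -2.7] turn [-0.022  0.202 -0.001] F [1.1 1.6 2.9] g 0.252 0.0 t 8.6
```

Emit:
drive_tool(rows=[[0,40,3,0,-0.0125,0.1,0],[0,40,3,0,-0.0125,0.1,0],[0,38,3,0,0,0,0],[0,0,0,0,0,0,0]])

```text
time_s: 8.93
tcp_pos: [0.7065, 0.1388, 0.3364]
ee_rot: [[-0.993, -0.121, 0.014], [-0.122, 0.993, -0.006], [-0.013, -0.008, -1.0]]
wrist_force: [-1.7, 1.4, -2.8]
gripper_width: 0.018
gripper_force: 0.0
```

```bash
python3 -c "
from log import *
s=log();print(s['joints'].round(1))
goal(s,[.705,.1405,.2434],canR(PSI,0)@np.diag([-1,1,-1.]))"
```

```text
[  24.2   29.4   25.3    0.7  -85.3 -107.3]
tcp [0.7065 0.1388 0.3364] shift mm [ -1.5   1.7 -93. ] turn [0.006 0.014 0.006] F [-1.7  1.4 -2.8] g 0.018 0.0 t 8.9333
```

Emit:
drive_tool(rows=[[0,0,1.5,-31,0.006,0.014,0.006],[0,0,0,-31,0,0,0],[0,0,0,-31,0,0,0],[0,-18,-2.3,0,0,0,0],[0,0,0,0,0,0,0]])

```text
time_s: 9.35
tcp_pos: [0.6785, 0.1367, 0.2497]
ee_rot: [[-0.992, -0.13, 0.001], [-0.13, 0.992, 0.0], [-0.001, 0.0, -1.0]]
wrist_force: [-0.4, -0.1, 0.9]
gripper_width: 0.004
gripper_force: 0.0
```

```bash
python3 -c "
from log import *
s=log();print(s['joints'].round(1))
hg=O+RC@[.043,0,.110];goal(s,hg+canR(PSI,0)@[.041,0,.080],canR(PSI,0)@np.diag([-1,1,-1.]))
a=capture('side');save(a,'i',(160,150,260,250),5)"
```

```text
[  24.7   28.4   11.9   -0.   -73.4 -107.3]
tcp [0.6785 0.1367 0.2497] shift mm [-7.9 -0.5 -6.2] turn [-0.     0.001 -0.003] F [-0.4 -0.1  0.9] g 0.004 0.0 t 9.35
```

View pics/i.png

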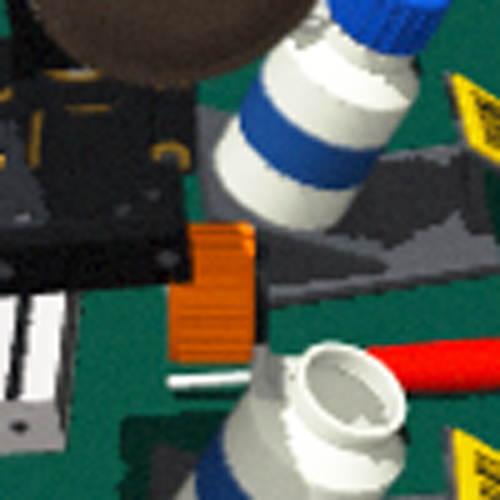

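The fingertips stand just behind the orange cap's top face (crop 215,290). Pulling it over now.

Emit:
drive_tool(rows=[[0,-8,-1,-4,0,0,0],[0,-10,-1.3,2,0,0,0],[0,-12,-1.5,3,0,0,0],[0,-12,-1.5,1,0,0,0],[0,-12,-1.5,-1,0,0,0]])

```text
time_s: 9.82
tcp_pos: [0.6287, 0.1312, 0.2573]
ee_rot: [[-0.991, -0.131, 0.015], [-0.131, 0.991, 0.005], [-0.015, 0.003, -1.0]]
wrist_force: [0.7, -0.0, 0.7]
gripper_width: 0.004
gripper_force: 0.3
```

Emit:
drive_tool(rows=[[0,-12,-1.5,-4,0,0,0],[0,-10,-1.3,-5,0,0,0],[0,-10,-1.3,-6,0,0,0],[0,-9,-1.1,-7,0,0,0],[0,0,0,0,0,0,0]])

```text
time_s: 10.23
tcp_pos: [0.5855, 0.1257, 0.2338]
ee_rot: [[-0.991, -0.131, 0.01], [-0.131, 0.991, 0.004], [-0.01, 0.003, -1.0]]
wrist_force: [-0.8, -0.1, -0.4]
gripper_width: 0.004
gripper_force: 0.0
```

```bash
python3 -c "
from log import *
s=log();print(s['joints'].round(1))
hg=O+RC@[.043,0,.110];print('h,z rel',((s['tcp_pos']-hg)@canR(PSI,0)*1000).round(1));goal(s,hg)
" ; sed -i 's/^for i,n in enumerate.*/for i,n in ():/' fit.py; python3 fit.py
python3 - <<'E'
import json,numpy as np
from scipy.optimize import least_squares
from scipy.spatial.transform import Rotation as Ro
D=[([-55.2543484,22.0430711,.453071498,.000347,-68.4099269,-14.8160981],[.21305633,-.5875552,.24153935],[[-.94011,-.340867,0],[-.340867,.94011,0],[0,0,-1]])]+[tuple(json.loads(l)) for l in open("j.txt")]
rx=lambda a:Ro.from_euler('x',a,degrees=True);ry=lambda a:Ro.from_euler('y',a,degrees=True);rz=lambda a:Ro.from_euler('z',a,degrees=True)
for s4 in(1,-1):
  for s6 in(1,-1):
    M=[]
    for q,p,R in D:
        W=rz(q[0])*ry(q[1])*ry(-q[2])*rx(s4*q[3])*ry(-q[4])*rx(s6*q[5]);M.append(W.as_matrix().T@np.array(R))
    print(s4,s6,np.abs(np.array(M)-M[0]).max().round(3),M[0].round(2).tolist())
E
```

```text
[ 2.760e+01  1.950e+01 -4.500e+00  1.000e-01 -6.530e+01 -1.101e+02]
h,z rel [-44.7   0.4  70.4]
tcp [0.5855 0.1257 0.2338] shift mm [ 44.4   5.3 -70.4]  F [-0.8 -0.1 -0.4] g 0.004 0.0 t 10.2333
2991 287 [0.599 0.162 0.337] [0.589 0.149 0.196]
3002 0 [0.556 0.156 0.564] [nan nan nan]
both O [0.626  0.14   0.2677] psi 7.1 th 0.737 mouth [0.5704 0.1331 0.3647] d [ 0.021  -0.0074 -0.2217]
1 1 1.694 [[-0.0, 0.0, 1.0], [-0.87, 0.49, -0.0], [-0.49, -0.87, -0.0]]
1 -1 0.15 [[-0.0, 0.0, 1.0], [-1.0, -0.0, -0.0], [0.0, -1.0, 0.0]]
-1 1 1.693 [[0.0, -0.0, 1.0], [-0.87, 0.49, 0.0], [-0.49, -0.87, 0.0]]
-1 -1 0.0 [[0.0, -0.0, 1.0], [-1.0, -0.0, 0.0], [0.0, -1.0, -0.0]]fit.py:13: RuntimeWarning: Mean of empty slice.
  print(len(K[-1]),len(C[-1]),K[-1].mean(0).round(3),C[-1].mean(0).round(3))
  ret = um.true_divide(
```

```bash
cat > kin.py <<'E'
import json,numpy as np
from scipy.optimize import least_squares
from scipy.spatial.transform import Rotation as Ro
D=[([-55.2543484,22.0430711,.453071498,.000347,-68.4099269,-14.8160981],[.21305633,-.5875552,.24153935],None)]+[tuple(json.loads(l)) for l in open("j.txt")]
e=lambda ax,a:Ro.from_euler(ax,a,degrees=True)
M0=np.array([[0,0,1],[-1,0,0],[0,-1,0.]])
def parts(q):
    z=e('z',q[0]);u=z*e('y',q[1]);f=u*e('y',-q[2]);w=f*e('x',-q[3])*e('y',-q[4])
    return z.as_matrix(),u.as_matrix(),f.as_matrix(),(w*e('x',-q[5])).as_matrix()@M0
def rows(q):
    z,u,f,R=parts(q)
    return np.stack([z[:,0],z[:,1],z[:,2],u[:,2],f[:,0],f[:,2],R[:,2]],1)
A=np.vstack([rows(d[0]) for d in D]);y=np.hstack([d[1] for d in D])
X=np.linalg.lstsq(np.vstack([A,1e-4*np.eye(7)]),np.r_[y,np.zeros(7)],rcond=None)[0]
fk=lambda q:(rows(q)@X,parts(q)[3])
lo=np.array([-179,-69,-61,-181,-171,-177.]);hi=np.array([179,118,80,117,-9.2,177.])
def ik(P,R,q0):
    g=lambda q:np.r_[(fk(q)[0]-P)*1000,Ro.from_matrix(fk(q)[1]@R.T).as_rotvec()*100]
    r=least_squares(g,np.clip(q0,lo+.1,hi-.1),bounds=(lo,hi));return r.x,np.abs(r.fun).max()
E
python3 - <<'E'
from log import *; from kin import *
print(X.round(4),np.abs(A@X-y).max(),len(D))
s=sense();q0=s["joints"]
P=MOUTH+RC@[0,0,.025]
for tw in(0,90,60,30,-30,-60,-90,180):
    for j4 in(0,):
        R=RT@Ro.from_euler('z',tw,degrees=True).as_matrix()
        b=min((ik(P,R,q0+[0,0,0,a,30,-tw+c]) for a in(0,60,-60,-120) for c in(0,)),key=lambda t:t[1]);print(tw,b[0].round(1),b[1].round(2))
hg=O+RC@[.043,0,.110]
a=capture("side");w=cloud(a);f=a["frame"].astype(int)
m=(abs(w[...,0]-.6)<.1)&(abs(w[...,1]-.125)<.08)&(f[...,0]>140)&(f[...,2]<90)&(w[...,2]>.12);C=w[m];print(len(C),C.mean(0))
def res(th):
    q=(C-hg)@RC;c,sn=np.cos(th),np.sin(th);return segd(np.hypot(q[:,0]*c-q[:,2]*sn+.043,q[:,1]),q[:,0]*sn+q[:,2]*c-.002,CAP)
T=np.arange(0,2.1,.02);k=[np.median(res(t)) for t in T];print("theta",T[np.argmin(k)],min(k))
E
```

```text
[-0.0372 -0.1584  0.1742  0.6087  0.4348  0.0229  0.3568] 0.005996944314674402 5
0 [  36.6    9.9  -36.5   41.1  -21.9 -154.9] 0.0
90 [  25.6   10.7  -37.5  -17.7   -9.4 -177. ] 17.91
60 [  29.4   10.9  -33.6    9.6  -18.7 -177. ] 8.51
30 [  35.3   10.2  -35.4   34.4  -21.8 -177. ] 2.49
-30 [  36.6    9.9  -36.5   41.1  -21.9 -124.9] 0.0
-60 [ 36.6   9.9 -36.5  41.1 -21.9 -94.9] 0.0
-90 [ 36.6   9.9 -36.5  41.1 -21.9 -64.9] 0.0
180 [  21.9   11.4  -41.9 -105.2   -9.2 -177. ] 27.8
374 [0.58949148 0.14716356 0.19919952]
theta 0.72 0.0008046111990131829
```

Emit:
drive_tool(rows=[[0,-4,-0.5,-7,0,0,0],[0,-4,-0.5,-7,0,0,0],[0,-8,-1,-7,0,0,0],[0,-8,-1,-7,0,0,0],[0,0,0,0,0,0,0]])

```text
time_s: 10.8
tcp_pos: [0.5607, 0.1227, 0.2048]
ee_rot: [[-0.991, -0.131, 0.008], [-0.131, 0.991, 0.004], [-0.008, 0.003, -1.0]]
wrist_force: [-0.6, 0.3, 0.2]
gripper_width: -0.0
gripper_force: 0.0
```

Emit:
drive_tool(rows=[[0,-2,-0.3,-5,0,0,0],[0,-2,-0.3,-4,0,0,0],[0,0,0,-3,0,0,0],[0,0,0,0,0,0,0]])

```text
time_s: 11.13
tcp_pos: [0.5586, 0.1226, 0.1941]
ee_rot: [[-0.991, -0.131, 0.011], [-0.131, 0.991, 0.004], [-0.012, 0.003, -1.0]]
wrist_force: [0.3, 0.2, -0.3]
gripper_width: 0.004
gripper_force: 0.0
```

```bash
cat > capth.py <<'E'
from log import *
s=log();hg=O+RC@[.043,0,.110];print('h,z rel',((s['tcp_pos']-hg)@canR(PSI,0)*1000).round(1),'F',s['wrist_force'].round(1),s['time_s'],s['joints'].round(1))
a=capture("side");w=cloud(a);f=a["frame"].astype(int)
m=(abs(w[...,0]-.6)<.1)&(abs(w[...,1]-.125)<.08)&(f[...,0]>140)&(f[...,2]<90)&(w[...,2]>.12);C=w[m]
def res(th):
    q=(C-hg)@RC;c,sn=np.cos(th),np.sin(th);return segd(np.hypot(q[:,0]*c-q[:,2]*sn+.043,q[:,1]),q[:,0]*sn+q[:,2]*c-.002,CAP)
T=np.arange(-.2,2.1,.02);k=[np.median(res(t)) for t in T];print("theta",T[np.argmin(k)].round(2),min(k),len(C))
E
python3 capth.py
```

```text
h,z rel [-71.8   0.8  30.6] F [ 0.3  0.2 -0.3] 11.1333 [ 2.860e+01  1.880e+01 -1.170e+01  1.000e-01 -5.880e+01 -1.112e+02]
theta 0.04 0.000865401702976774 300
```

Emit:
drive_tool(rows=[[0,0,0,-2,0,0,0],[0,0,0,-1,0,0,0],[0,0,0,0,0,0,0]])

```text
time_s: 11.43
tcp_pos: [0.5589, 0.1227, 0.1917]
ee_rot: [[-0.991, -0.131, 0.012], [-0.131, 0.991, 0.005], [-0.013, 0.003, -1.0]]
wrist_force: [0.4, 0.3, -0.9]
gripper_width: 0.005
gripper_force: 0.1
```

Emit:
drive_tool(rows=[[0,0,0,-1,0,0,0],[0,0,0,0,0,0,0]])

```text
time_s: 11.6
tcp_pos: [0.5588, 0.1227, 0.1908]
ee_rot: [[-0.991, -0.131, 0.012], [-0.131, 0.991, 0.005], [-0.013, 0.003, -1.0]]
wrist_force: [-0.4, 0.3, -0.3]
gripper_width: 0.01
gripper_force: 0.2
```

Emit:
drive_tool(rows=[[0,0,0,-1,0,0,0],[0,0,0,0,0,0,0]])

```text
time_s: 11.77
tcp_pos: [0.5588, 0.1227, 0.19]
ee_rot: [[-0.991, -0.131, 0.012], [-0.131, 0.991, 0.005], [-0.013, 0.003, -1.0]]
wrist_force: [-0.8, -0.3, 2.2]
gripper_width: 0.003
gripper_force: 0.7
```

Emit:
drive_tool(rows=[[0,0,0,-1,0,0,0],[0,0,0,0,0,0,0]])

```text
time_s: 11.93
tcp_pos: [0.5589, 0.1227, 0.1895]
ee_rot: [[-0.991, -0.132, 0.013], [-0.131, 0.991, 0.005], [-0.013, 0.003, -1.0]]
wrist_force: [-2.1, -0.1, 4.0]
gripper_width: 0.0
gripper_force: 2.0
```

Emit:
drive_tool(rows=[[0,0,0,-1,0,0,0],[0,0,0,0,0,0,0]])

```text
time_s: 12.1
tcp_pos: [0.559, 0.1227, 0.189]
ee_rot: [[-0.991, -0.132, 0.013], [-0.132, 0.991, 0.005], [-0.014, 0.003, -1.0]]
wrist_force: [-3.8, 0.3, 6.9]
gripper_width: 0.006
gripper_force: 3.7
```

```bash
python3 capth.py
```

```text
h,z rel [-71.4   0.8  25.6] F [-3.8  0.3  6.9] 12.1 [ 2.870e+01  1.900e+01 -1.220e+01  1.000e-01 -5.800e+01 -1.112e+02]
theta -0.04 0.0009071270960391634 275
```

Emit:
drive_tool(rows=[[0,-5,0,20,0,0,0],[20,-5,0,20,0,0,0.12],[40,-5,0,15,0,0,0.12],[60,-5,0,10,0,0,0.12],[80,0,0,0,0,0,0.12]])

```text
time_s: 12.57
tcp_pos: [0.5395, 0.1231, 0.2556]
ee_rot: [[-0.815, -0.579, 0.014], [-0.579, 0.815, 0.012], [-0.018, 0.002, -1.0]]
wrist_force: [-0.0, -0.1, -0.4]
gripper_width: 0.227
gripper_force: 0.0
```

Emit:
drive_tool(rows=[[80,0,0,0,0,0,0.12],[80,0,0,0,0,0,0.12],[80,0,0,0,0,0,0.12],[80,0,0,0,0,0,0.12],[80,0,0,0,0,0,0.12]])

```text
time_s: 12.98
tcp_pos: [0.539, 0.1228, 0.2525]
ee_rot: [[-0.346, -0.938, 0.002], [-0.938, 0.346, 0.014], [-0.013, 0.003, -1.0]]
wrist_force: [-0.1, 0.4, 0.8]
gripper_width: 0.602
gripper_force: 0.0
```

Emit:
drive_tool(rows=[[80,0,0,0,0,0,0.12],[80,0,0,0,0,0,0.12],[80,0,0,0,0,0,0.12],[80,0,0,0,0,0,0.12],[80,0,0,0,0,0,0.12]])

```text
time_s: 13.4
tcp_pos: [0.539, 0.1228, 0.2525]
ee_rot: [[0.244, -0.97, -0.006], [-0.97, -0.244, 0.012], [-0.013, 0.003, -1.0]]
wrist_force: [0.1, -0.7, 0.0]
gripper_width: 0.794
gripper_force: 0.0
```

Emit:
drive_tool(rows=[[80,0,0,0,0.013,-0.104,0],[80,0,0,0,0.013,-0.104,0],[80,0,0,0,0.013,-0.104,0],[80,0,0,0,0.013,-0.104,0],[80,0,0,0,0.013,-0.104,0]])

```text
time_s: 13.82
tcp_pos: [0.5398, 0.1216, 0.2541]
ee_rot: [[0.227, -0.849, 0.477], [-0.973, -0.221, 0.069], [0.047, -0.479, -0.876]]
wrist_force: [1.7, -1.9, 1.0]
gripper_width: 0.798
gripper_force: 0.0
```

```bash
cat > tw.py <<'E'
from log import *
import sys
s=log();tw=-Ro.from_matrix(RT.T@s['ee_rot']).as_rotvec(degrees=True)[2]
print('J',s['joints'].round(1),'tw',-tw,'Mcan',(s['moment']@RC).round(2),'Fcan',(s['wrist_force']@RC).round(1))
R=RT@Ro.from_euler('z',-tw,degrees=True).as_matrix()
for d in(.100,.060,.025): goal(s,MOUTH+RC@[0,0,d],R)
E
python3 tw.py
```

```text
J [ 33.8   2.3 -38.8  29.  -25.3 -43.8] tw -96.40621497010962 Mcan [-0.48  0.86 -0.04] Fcan [ 1.7 -2.1  0.2]
tcp [0.5398 0.1216 0.2541] shift mm [  2.6  -1.9 -23.8] turn [-0.004 -0.022 -0.004] F [ 1.7 -1.9  1. ] g 0.798 0.0 t 13.8167
tcp [0.5398 0.1216 0.2541] shift mm [ 22.4   0.7 -58.4] turn [-0.004 -0.022 -0.004] F [ 1.7 -1.9  1. ] g 0.798 0.0 t 13.8167
tcp [0.5398 0.1216 0.2541] shift mm [ 39.7   2.9 -88.7] turn [-0.004 -0.022 -0.004] F [ 1.7 -1.9  1. ] g 0.798 0.0 t 13.8167
```

Emit:
drive_tool(rows=[[80,1,-1,-8,-0.004,-0.022,-0.004],[80,1,-1,-8,0,0,0],[80,1,0,-8,0,0,0],[80,4,0.5,-7,0,0,0],[80,4,0.5,-7,0,0,0]])

```text
time_s: 14.23
tcp_pos: [0.5516, 0.1196, 0.2153]
ee_rot: [[0.221, -0.842, 0.492], [-0.974, -0.22, 0.06], [0.058, -0.493, -0.868]]
wrist_force: [-0.3, -0.5, -0.2]
gripper_width: 0.799
gripper_force: 0.0
```

```bash
python3 tw.py
```

```text
J [ 29.3   5.6 -45.8  45.6 -15.3 -57.6] tw -96.40161570736642 Mcan [0.05 1.11 0.02] Fcan [-0.4 -0.5  0.1]
tcp [0.5516 0.1196 0.2153] shift mm [-9.2  0.2 15. ] turn [ 0.003 -0.004  0.001] F [-0.3 -0.5 -0.2] g 0.799 0.0 t 14.2333
tcp [0.5516 0.1196 0.2153] shift mm [ 10.6   2.7 -19.7] turn [ 0.003 -0.004  0.001] F [-0.3 -0.5 -0.2] g 0.799 0.0 t 14.2333
tcp [0.5516 0.1196 0.2153] shift mm [ 28.    4.9 -50. ] turn [ 0.003 -0.004  0.001] F [-0.3 -0.5 -0.2] g 0.799 0.0 t 14.2333
```

Emit:
drive_tool(rows=[[80,3.5,0.6,-6,0,0,0],[80,3.5,0.6,-6,0,0,0],[80,3.5,0.6,-6,0,0,0],[80,3.5,0.6,-6,0,0,0],[80,0,0,0,0,0,0]])

```text
time_s: 14.65
tcp_pos: [0.5655, 0.1208, 0.1907]
ee_rot: [[0.22, -0.844, 0.489], [-0.974, -0.221, 0.057], [0.06, -0.489, -0.87]]
wrist_force: [0.8, -1.2, 0.3]
gripper_width: 0.803
gripper_force: 0.0
```

```bash
python3 tw.py
```

```text
J [ 23.4   8.6 -48.8  62.8  -9.2 -70.2] tw -96.407531108376 Mcan [-0.03  1.19 -0.07] Fcan [ 0.7 -1.3 -0.1]
tcp [0.5655 0.1208 0.1907] shift mm [-23.2  -1.1  39.6] turn [ 0.006 -0.008  0.003] F [ 0.8 -1.2  0.3] g 0.803 0.0 t 14.65
tcp [0.5655 0.1208 0.1907] shift mm [-3.3  1.5  5. ] turn [ 0.006 -0.008  0.003] F [ 0.8 -1.2  0.3] g 0.803 0.0 t 14.65
tcp [0.5655 0.1208 0.1907] shift mm [ 14.    3.7 -25.3] turn [ 0.006 -0.008  0.003] F [ 0.8 -1.2  0.3] g 0.803 0.0 t 14.65
```

```bash
python3 - <<'E'
import re
t=open('kin.py').read()
t=t.replace("return np.stack([z[:,0],z[:,1],z[:,2],u[:,2],f[:,0],f[:,2],R[:,2]],1)","w=(Ro.from_matrix(f)*e('x',-q[3])).as_matrix();v=(Ro.from_matrix(w)*e('y',-q[4])).as_matrix();return np.stack([z[:,0],z[:,1],z[:,2],u[:,2],f[:,0],f[:,2],R[:,2],w[:,1],w[:,2],v[:,2]],1)").replace("eye(7)","eye(10)").replace("zeros(7)","zeros(10)")
open('kin.py','w').write(t)
E
python3 - <<'E'
from log import *; from kin import *
print(X.round(4),(np.abs(A@X-y).reshape(-1,3).max(1)*1000).round(1))
s=sense();q0=s["joints"]
for d in(.06,.025):
  P=MOUTH+RC@[0,0,d]
  for tw in(-96,0):
    for tilt in(30,27,24,20):
        R=canR(PSI,np.radians(tilt))@np.diag([-1,1,-1.])@Ro.from_euler('z',tw,degrees=True).as_matrix()
        S=[ik(P,R,x) for x in(q0,[37,10,-36,41,-22,-155-tw],[20,10,-45,100,-15,-110],[20,10,-45,-100,-20,-60],[30,10,-40,-20,-20,-90],[22,10,-40,-150,-20,0])]
        S=[x for x in S if x[1]<.5];print(d,tw,tilt,[x[0].round(0).astype(int).tolist() for x in S])
E
```

```text
[ 0.      0.      0.1606  0.5649  0.4218  0.      0.2875 -0.1598 -0.
  0.    ] [0. 0. 0. 0. 0. 0. 0. 0. 0. 0.]
0.06 -96 30 [[24, 8, -49, 62, -9, -70], [24, 8, -49, 62, -9, -70], [24, 8, -49, 62, -9, -70], [24, 8, -49, 62, -9, -70], [24, 8, -49, 62, -9, -70], [24, 8, -49, 62, -9, -70]]
0.06 -96 27 [[30, 9, -42, 37, -17, -50], [30, 9, -42, 37, -17, -50], [30, 9, -42, 37, -17, -50], [30, 9, -42, 37, -17, -50], [30, 9, -42, 37, -17, -50], [30, 9, -42, 37, -17, -50]]
0.06 -96 24 [[32, 10, -37, 25, -24, -40], [32, 10, -37, 25, -24, -40], [32, 10, -37, 25, -24, -40], [32, 10, -37, 25, -24, -40], [32, 10, -37, 25, -24, -40], [32, 10, -37, 25, -24, -40]]
0.06 -96 20 [[32, 11, -31, 16, -31, -32], [32, 11, -31, 16, -31, -32], [32, 11, -31, 16, -31, -32], [32, 11, -31, 16, -31, -32], [32, 11, -31, 16, -31, -32], [32, 11, -31, 16, -31, -32]]
0.06 0 30 [[24, 8, -49, 62, -9, -166], [24, 8, -49, 62, -9, -166], [24, 8, -49, 62, -9, -166], [24, 8, -49, 62, -9, -166], [24, 8, -49, 62, -9, -166]]
0.06 0 27 [[30, 9, -42, 37, -17, -146], [30, 9, -42, 37, -17, -146], [30, 9, -42, 37, -17, -146], [30, 9, -4
[... 749 characters left out ...]
, -18, -44]]
0.025 -96 20 [[31, 15, -32, 18, -26, -33], [31, 15, -32, 18, -26, -33], [31, 15, -32, 18, -26, -33], [31, 15, -32, 18, -26, -33], [31, 15, -32, 18, -26, -33], [31, 15, -32, 18, -26, -33]]
0.025 0 30 []
0.025 0 27 [[25, 12, -46, 54, -10, -160], [25, 12, -46, 54, -10, -160], [25, 12, -46, 54, -10, -160], [25, 12, -46, 54, -10, -160], [25, 12, -46, 54, -10, -160]]
0.025 0 24 [[30, 14, -38, 30, -18, -140], [30, 14, -38, 30, -18, -140], [30, 14, -38, 30, -18, -140], [30, 14, -38, 30, -18, -140], [30, 14, -38, 30, -18, -140]]
0.025 0 20 [[31, 15, -32, 18, -26, -129], [31, 15, -32, 18, -26, -129], [31, 15, -32, 18, -26, -129], [31, 15, -32, 18, -26, -129], [31, 15, -32, 18, -26, -129]]
```

```bash
python3 - <<'E'
from log import *; from kin import *
rng=np.random.default_rng(0);q0=sense()["joints"]
def best(P,R,n=3):
    o=[]
    for i in range(n):
        x=ik(P,R,q0 if i==0 else rng.uniform([-20,-20,-60,-180,-60,-170],[60,60,20,110,-10,170]))
        if x[1]<.3:o.append(x[0])
    return o
for d in(.03,.035,.04,.045):
    P=MOUTH+RC@[0,0,d]
    o=[]
    for i in range(3):
      pass
    for tilt,dy in((30,0),(29,0),(28,0),(30,-2),(30,-4),(29,-3),(28,-3)):
        R=Ro.from_euler('x',0).as_matrix()@RC@Ro.from_euler('xy',[dy,30-tilt],degrees=True).as_matrix()@np.diag([-1,1,-1.])@Ro.from_euler('z',-96,degrees=True).as_matrix()
        o=best(P,R,8 if (tilt,dy)==(30,0) else 2)
        print(d,tilt,dy,sorted({tuple(x.round(0).astype(int).tolist()) for x in o}),(-R[:,2]).round(2))
E
```

```text
0.03 30 0 [] [-0.5  -0.06  0.87]
0.03 29 0 [] [-0.48 -0.06  0.87]
0.03 28 0 [] [-0.47 -0.06  0.88]
0.03 30 -2 [] [-0.5  -0.03  0.87]
0.03 30 -4 [] [-0.5   0.01  0.86]
0.03 29 -3 [] [-0.49 -0.01  0.87]
0.03 28 -3 [(22, 12, -49, 72, -10, -78)] [-0.47 -0.01  0.88]
0.035 30 0 [] [-0.5  -0.06  0.87]
0.035 29 0 [] [-0.48 -0.06  0.87]
0.035 28 0 [(24, 11, -47, 59, -9, -67)] [-0.47 -0.06  0.88]
0.035 30 -2 [] [-0.5  -0.03  0.87]
0.035 30 -4 [] [-0.5   0.01  0.86]
0.035 29 -3 [(20, 11, -50, 78, -9, -83)] [-0.49 -0.01  0.87]
0.035 28 -3 [(23, 11, -48, 67, -11, -75)] [-0.47 -0.01  0.88]
0.04 30 0 [] [-0.5  -0.06  0.87]
0.04 29 0 [] [-0.48 -0.06  0.87]
0.04 28 0 [(25, 11, -47, 55, -10, -64)] [-0.47 -0.06  0.88]
0.04 30 -2 [] [-0.5  -0.03  0.87]
0.04 30 -4 [(18, 10, -50, 86, -9, -90)] [-0.5   0.01  0.86]
0.04 29 -3 [(21, 10, -50, 76, -10, -81)] [-0.49 -0.01  0.87]
0.04 28 -3 [(25, 11, -48, 63, -12, -72)] [-0.47 -0.01  0.88]
0.045 30 0 [] [-0.5  -0.06  0.87]
0.045 29 0 [] [-0.48 -0.06  0.87]
0.045 28 0 [(27, 10, -46, 51, -12, -62)] [-0.47 -0.06  0.88]
0.045 30 -2 [] [-0.5  -0.03  0.87]
0.045 30 -4 [(19, 10, -50, 84, -10, -88)] [-0.5   0.01  0.86]
0.045 29 -3 [(22, 10, -49, 71, -11, -78)] [-0.49 -0.01  0.87]
0.045 28 -3 [(26, 10, -47, 60, -13, -70)] [-0.47 -0.01  0.88]
```

```bash
cat > g.py <<'E'
from log import *; from kin import *
s=log();q0=s["joints"];print("J",q0.round(1),"Mcan",(s['moment']@RC).round(2),'Fcan',(s['wrist_force']@RC).round(1))
P=MOUTH+RC@[0,0,.031]
RB=canR(PSI,np.radians(26))@np.diag([-1,1,-1.])
tw=Ro.from_matrix(RB.T@s['ee_rot']).as_rotvec(degrees=True)[2]
R=RB@Ro.from_euler('z',tw,degrees=True).as_matrix()
print(ik(P,R,q0),tw);goal(s,MOUTH+RC@[0,0,.06],R);goal(s,P,R);print("tool z",RB[:,2])
E
python3 g.py
```

```text
J [ 23.4   8.6 -48.8  62.8  -9.2 -70.2] Mcan [-0.03  1.19 -0.07] Fcan [ 0.7 -1.3 -0.1]
(array([ 28.66954952,  12.19914884, -42.38943144,  40.34008059,
       -14.28596494, -52.46637906]), np.float64(1.1102230246251565e-13)) -96.36397496871864
tcp [0.5655 0.1208 0.1907] shift mm [-3.3  1.5  5. ] turn [-0.003  0.061  0.002] F [ 0.8 -1.2  0.3] g 0.803 0.0 t 14.65
tcp [0.5655 0.1208 0.1907] shift mm [ 11.1   3.3 -20.1] turn [-0.003  0.061  0.002] F [ 0.8 -1.2  0.3] g 0.803 0.0 t 14.65
tool z [ 0.4348179   0.05570146 -0.89879405]
```

Emit:
drive_tool(rows=[[80,0,0.5,0,-0.001,0.02,0],[80,0,0.5,0,-0.001,0.02,0],[80,0,0.5,0,-0.001,0.021,0],[80,2,0.3,-3,0,0,0],[80,2,0.3,-3,0,0,0]])

```text
time_s: 15.07
tcp_pos: [0.5716, 0.1247, 0.1879]
ee_rot: [[0.224, -0.867, 0.446], [-0.973, -0.222, 0.058], [0.049, -0.447, -0.893]]
wrist_force: [-0.5, -0.1, -0.3]
gripper_width: 0.801
gripper_force: 0.0
```

Emit:
drive_tool(rows=[[80,2,0.3,-3.5,0,0,0],[80,2,0.3,-3.5,0,0,0],[80,2,0.3,-3.5,0,0,0],[80,1,0.3,-3.5,0,0,0],[80,0,0,0,0,0,0]])

```text
time_s: 15.48
tcp_pos: [0.577, 0.1231, 0.1714]
ee_rot: [[0.222, -0.87, 0.441], [-0.974, -0.221, 0.053], [0.051, -0.441, -0.896]]
wrist_force: [-0.1, -0.2, 0.1]
gripper_width: 0.799
gripper_force: 0.0
```

```bash
python3 g.py
```

```text
J [ 28.   12.  -43.3  43.3 -13.5 -55. ] Mcan [-0.02  1.04 -0.04] Fcan [-0.  -0.2  0.1]
(array([ 28.66954973,  12.19914846, -42.38943094,  40.34007855,
       -14.28596569, -52.56345856]), np.float64(2.220446049250313e-13)) -96.26689354946811
tcp [0.577  0.1231 0.1714] shift mm [-14.8  -0.8  24.3] turn [0.002 0.007 0.001] F [-0.1 -0.2  0.1] g 0.799 0.0 t 15.4833
tcp [0.577  0.1231 0.1714] shift mm [-0.4  1.  -0.8] turn [0.002 0.007 0.001] F [-0.1 -0.2  0.1] g 0.799 0.0 t 15.4833
tool z [ 0.4348179   0.05570146 -0.89879405]
```

Emit:
drive_tool(rows=[[60,0,1,0,0,0,0],[40,0,0,0,0,0,0],[40,0,0,0,0,0,0],[40,0,0,0,0,0,0],[40,0,0,0,0,0,0]])

```text
time_s: 15.9
tcp_pos: [0.5765, 0.1243, 0.1722]
ee_rot: [[0.221, -0.87, 0.441], [-0.974, -0.221, 0.053], [0.051, -0.442, -0.896]]
wrist_force: [-4.9, -0.0, 0.1]
gripper_width: 0.642
gripper_force: 29.8
```

Emit:
drive_tool(rows=[[40,0,0,0,0.044,0.006,-0.09],[40,0,0,0,0.044,0.006,-0.09],[40,0,0,0,0.044,0.006,-0.09],[40,0,0,0,0.044,0.006,-0.09],[40,0,0,0,0.044,0.006,-0.09]])

```text
time_s: 16.32
tcp_pos: [0.5772, 0.1246, 0.1726]
ee_rot: [[-0.229, -0.868, 0.44], [-0.959, 0.279, 0.052], [-0.168, -0.41, -0.897]]
wrist_force: [-1.8, -1.3, -0.6]
gripper_width: 0.645
gripper_force: 29.7
```

```bash
python3 g.py
```

```text
J [ 28.5  12.  -42.8  42.2 -14.1 -83.3] Mcan [-0.32  1.56  0.01] Fcan [-2.  -1.1  0.5]
(array([ 28.66954969,  12.19914786, -42.38943159,  40.34007865,
       -14.28596563, -81.62401043]), np.float64(1.1102230246251565e-13)) -67.20634174211162
tcp [0.5772 0.1246 0.1726] shift mm [-15.   -2.3  23. ] turn [0.003 0.005 0.002] F [-1.8 -1.3 -0.6] g 0.645 29.7 t 16.3167
tcp [0.5772 0.1246 0.1726] shift mm [-0.6 -0.5 -2.1] turn [0.003 0.005 0.002] F [-1.8 -1.3 -0.6] g 0.645 29.7 t 16.3167
tool z [ 0.4348179   0.05570146 -0.89879405]
```

Emit:
drive_tool(rows=[[40,0,0,0,0.044,0.006,-0.09],[40,0,0,0,0.044,0.006,-0.09],[40,0,0,0,0.044,0.006,-0.09],[40,0,0,0,0.044,0.006,-0.09],[40,0,0,0,0.044,0.006,-0.09]])

```text
time_s: 16.73
tcp_pos: [0.5778, 0.1245, 0.173]
ee_rot: [[-0.62, -0.651, 0.437], [-0.706, 0.706, 0.051], [-0.342, -0.277, -0.898]]
wrist_force: [1.6, -3.2, -1.9]
gripper_width: 0.64
gripper_force: 29.7
```

```bash
python3 g.py
```

```text
J [  28.7   12.1  -42.2   40.7  -14.7 -110.8] Mcan [-0.74  0.88  0.09] Fcan [ 0.  -3.4 -2.2]
(array([  28.6695497 ,   12.19914756,  -42.38943192,   40.3400787 ,
        -14.28596562, -110.40246695]), np.float64(1.6653345369377348e-13)) -38.42788528368343
tcp [0.5778 0.1245 0.173 ] shift mm [-15.6  -2.2  22.6] turn [0.004 0.003 0.002] F [ 1.6 -3.2 -1.9] g 0.64 29.7 t 16.7333
tcp [0.5778 0.1245 0.173 ] shift mm [-1.2 -0.4 -2.5] turn [0.004 0.003 0.002] F [ 1.6 -3.2 -1.9] g 0.64 29.7 t 16.7333
tool z [ 0.4348179   0.05570146 -0.89879405]
```

Emit:
drive_tool(rows=[[40,0,0,0,0.044,0.006,-0.09],[40,0,0,0,0.044,0.006,-0.09],[40,0,0,0,0.044,0.006,-0.09],[40,0,0,0,0,0,0]])

```text
time_s: 17.07
tcp_pos: [0.5807, 0.1262, 0.1758]
ee_rot: [[-0.78, -0.444, 0.441], [-0.47, 0.881, 0.055], [-0.413, -0.164, -0.896]]
wrist_force: [9.4, -4.8, -0.5]
gripper_width: 0.639
gripper_force: 30.0
```

```bash
python3 g.py
```

```text
J [  28.9   12.1  -41.6   39.9  -14.9 -126.9] Mcan [-1.59 -1.36  0.83] Fcan [ 7.3 -6.  -4.8]
(array([  28.6695497 ,   12.19914736,  -42.38943214,   40.34007877,
        -14.2859656 , -127.30208643]), np.float64(4.0194435094650155e-12)) -21.52826587102604
tcp [0.5807 0.1262 0.1758] shift mm [-18.6  -4.   19.9] turn [0.001 0.007 0.001] F [ 9.4 -4.8 -0.5] g 0.639 30.0 t 17.0667
tcp [0.5807 0.1262 0.1758] shift mm [-4.2 -2.1 -5.3] turn [0.001 0.007 0.001] F [ 9.4 -4.8 -0.5] g 0.639 30.0 t 17.0667
tool z [ 0.4348179   0.05570146 -0.89879405]
```

Emit:
drive_tool(rows=[[40,0,0,0,0.02,0.003,-0.04],[40,0,0,0,0,0,0],[40,0,0,0,0,0,0]])

```text
time_s: 17.32
tcp_pos: [0.5803, 0.1259, 0.1755]
ee_rot: [[-0.798, -0.412, 0.44], [-0.434, 0.899, 0.054], [-0.418, -0.147, -0.897]]
wrist_force: [6.9, -4.8, 1.1]
gripper_width: 0.636
gripper_force: 30.1
```

```bash
python3 g.py | head -1
```

```text
J [  28.9   12.1  -41.6   39.6  -15.  -129. ] Mcan [-1.62 -1.04  1.22] Fcan [ 5.9 -5.7 -2.2]
```

Emit:
drive_tool(rows=[[80,0,0,0,0,0,0],[80,0,0,0,0,0,0],[80,0,0,0,0,0,0],[80,-2,0,4,0,0,0],[80,-5,-0.5,10,0,0,0]])

```text
time_s: 17.73
tcp_pos: [0.5702, 0.1243, 0.1857]
ee_rot: [[-0.803, -0.409, 0.433], [-0.43, 0.901, 0.052], [-0.412, -0.144, -0.9]]
wrist_force: [-0.0, 0.5, 0.4]
gripper_width: 0.797
gripper_force: 0.0
```

Emit:
drive_tool(rows=[[80,-10,-1,20,0,0,0],[80,-12,-1.5,24,0,0,0],[80,-14,-1.5,26,0,0,0],[80,-30,-20,20,0,0,0],[80,-30,-30,20,0,0,0]])

```text
time_s: 18.15
tcp_pos: [0.4777, 0.0751, 0.2963]
ee_rot: [[-0.8, -0.411, 0.436], [-0.432, 0.9, 0.056], [-0.416, -0.144, -0.898]]
wrist_force: [0.3, -1.0, 0.9]
gripper_width: 0.8
gripper_force: 0.0
```

```bash
python3 capth.py; python3 -c "
from h import *
a=capture('side');b=capture('top')
f=lambda p,c:cv2.resize(p['frame'][c[1]:c[1]+60,c[0]:c[0]+60,::-1],(395,395),interpolation=cv2.INTER_CUBIC)
cv2.imwrite('pics/k.png',np.hstack([f(a,(195,200)),f(b,(185,110))]))"
```

```text
h,z rel [-158.   -36.   132.8] F [ 0.3 -1.   0.9] 18.15 [  34.5   -6.8  -37.    19.2  -37.8 -111.1]
theta -0.0 0.0008139814127985888 618
```

View pics/k.png

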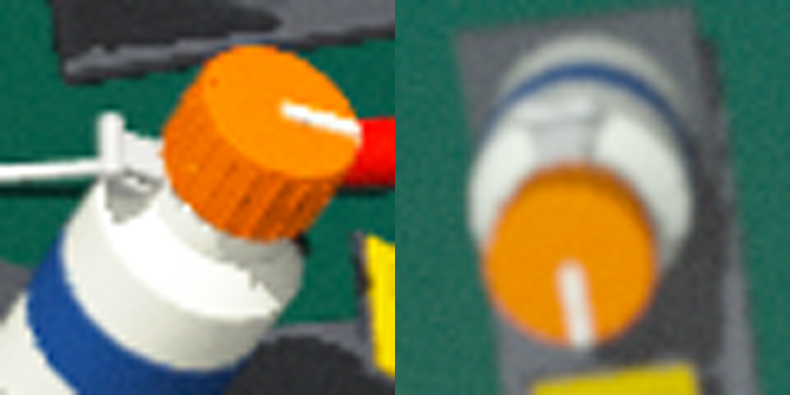

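The cap is flat and its white stripe (top crop 578,305) points to the front. I'll measure its residual angle and the scanner.

```bash
python3 - <<'E'
from log import *
a=capture("side");b=capture("top")
for p in(a,b):
    w=cloud(p);q=(w-MOUTH)@RC;f=p["frame"].astype(int)
    m=(np.hypot(q[...,0],q[...,1])<.030)&(q[...,2]>.030)&(q[...,2]<.045)&(f[...,2]>120)&(f[...,0]>150)
    x=q[m];u,s,v=np.linalg.svd(x[:,:2]-x[:,:2].mean(0));print("stripe",len(x),(x.mean(0)*1000).round(1),"dir deg",np.degrees(np.arctan(v[0,1]/v[0,0])).round(1),"pos deg",np.degrees(np.arctan2(-x[:,1].mean(),-x[:,0].mean())).round(1))
for p,q in((a,(293,147)),(b,(384,206))):
    ms=masks_of("scanner",p);m=min(ms,key=lambda m:np.hypot(*(np.array(m["xy"])-q)))
    w=cloud(p);x=w[m["region"]];x=x[x[:,2]>.024];f=p["frame"][m["region"]][w[m["region"]][:,2]>.024].astype(int)
    br=f.sum(1)>250; H=x[br]  # grey handle
    for n,y in(("all",x),("handle",H)):
        r=cv2.minAreaRect((y[:,:2]*1000).astype(np.float32));v=np.linalg.svd(y[:,:2]-y[:,:2].mean(0))[2][0];print(n,m["xy"],len(y),np.round(r[0],1),np.round(r[1],1),round(r[2],1),np.degrees(np.arctan(v[1]/v[0])).round(1),np.percentile(y[:,2],[10,50,90]).round(4),y.mean(0).round(4))
E
```

```text
stripe 28 [-13.9  -0.3  37.5] dir deg 2.6 pos deg 1.2
stripe 47 [-12.2   0.   37.3] dir deg 10.1 pos deg -0.0<stdin>:12: RuntimeWarning: Mean of empty slice.
  ret = um.true_divide(
Traceback (most recent call last):
IndexError: index -1 is out of bounds for axis 0 with size 0
```

```bash
cat > sc.py <<'E'
from log import *; from kin import *
LAB=np.array([.534,.1185,.0645]);N=canR(PSI,0)@[-.7071,0,.7071]
RS=np.stack([-N,canR(PSI,0)[:,1],np.cross(-N,canR(PSI,0)[:,1])],1)
PHI=np.radians(-9.0);SC=np.array([.448,-.302,.004])
def pick(t): return canR(PHI,0)@Ro.from_euler('y',-t,degrees=True).as_matrix()@np.diag([-1,1,-1.])
def scan(t,dist,g):  # g: TCP in scanner frame
    nose=LAB+dist*N;o=nose-RS@[.065,0,.015];return o+RS@g,RS@Ro.from_euler('y',-t,degrees=True).as_matrix()@np.diag([-1,1,-1.])
E
python3 - <<'E'
from sc import *
b=capture("top");w=cloud(b)
m=(abs(w[...,0]-.448)<.085)&(abs(w[...,1]+.302)<.06)&(w[...,2]>.018)&(w[...,2]<.06)
x=w[m];f=b["frame"][m].astype(int);print(len(x),np.round(cv2.minAreaRect((x[:,:2]*1000).astype(np.float32))[:2],1).tolist() if 0 else cv2.minAreaRect((x[:,:2]*1000).astype(np.float32)))
h=x[(f.sum(1)>300)];h=h[h[:,0]<.485];v=np.linalg.svd(h[:,:2]-h[:,:2].mean(0))[2][0];print("handle",len(h),h.mean(0).round(4),np.degrees(np.arctan(v[1]/v[0])).round(1),cv2.minAreaRect((h[:,:2]*1000).astype(np.float32)))
# slice midline
ax=np.array([v[0],v[1]])*np.sign(v[0]);s=x[:,:2]@ax;t=x[:,:2]@[-ax[1],ax[0]]
for k in np.arange(s.min(),s.max(),.013):
    q=(s>=k)&(s<k+.013);print(round(k,3),(t[q].min()*1000).round(1),(t[q].max()*1000).round(1))
q0=sense()["joints"]
for t in(0,15,25,30):
    P=SC+canR(PHI,0)@[-.005,0,.022];print("pick",t,[ (r.round(1).tolist(),round(e,2)) for r,e in [ik(P,pick(t),[-30,20,0,0,-60,-90])]])
    for d in(.07,.09):
        P,R=scan(t,d,[-.005,0,.022]);print(" scan",d,P.round(3),[(r.round(1).tolist(),round(e,2)) for r,e in [ik(P,R,[30,20,0,0,-90,-90])]])
E
```

```text
661 ((448.5350341796875, -304.9358215332031), (42.30445098876953, 130.6514129638672), 79.45384979248047)
handle 429 [ 0.4345 -0.3052  0.0304] -8.5 ((434.7307434082031, -305.72003173828125), (28.545047760009766, 101.61894989013672), 81.46231079101562)
0.423 -252.1 -224.1
0.436 -252.1 -224.0
0.449 -252.7 -223.9
0.462 -252.4 -223.8
0.475 -250.4 -224.1
0.488 -251.7 -224.2
0.501 -252.8 -224.1
0.514 -251.2 -223.7
0.527 -257.3 -216.2
0.54 -259.0 -216.8
0.553 -245.4 -245.4
pick 0 [([-16.9, 28.3, -26.4, 0.0, -35.3, -82.1], np.float64(0.0))]
 scan 0.07 [0.441 0.107 0.168] [([25.4, 32.8, -0.9, -12.9, -99.6, -105.2], np.float64(0.0))]
 scan 0.09 [0.427 0.105 0.183] [([25.8, 30.7, -2.3, -13.2, -100.2, -105.7], np.float64(0.0))]
pick 15 [([-18.4, 24.9, -33.1, -8.1, -17.4, -73.2], np.float64(0.0))]
 scan 0.07 [0.441 0.107 0.168] [([27.4, 25.0, -8.5, -9.9, -85.1, -106.7], np.float64(0.0))]
 scan 0.09 [0.427 0.105 0.183] [([27.9, 22.9, -9.5, -10.1, -86.1, -107.3], np.float64(0.0))]
pick 25 [([-22.0, 23.9, -31.5, -28.5, -11.5, -50.1], np.float64(0.0))]
 scan 0.07 [0.441 0.107 0.168] [([29.2, 19.7, -14.4, -7.6, -74.7, -108.7], np.float64(0.0))]
 scan 0.09 [0.427 0.105 0.183] [([29.8, 17.5, -15.2, -7.7, -75.9, -109.3], np.float64(0.0))]
pick 30 [([-26.9, 23.6, -28.7, -45.2, -12.5, -29.9], np.float64(0.0))]
 scan 0.07 [0.441 0.107 0.168] [([30.2, 17.1, -17.6, -6.2, -69.3, -110.0], np.float64(0.0))]
 scan 0.09 [0.427 0.105 0.183] [([30.9, 14.9, -18.4, -6.3, -70.6, -110.8], np.float64(0.0))]
```

```bash
sed -i 's/radians(-9.0)/radians(-8.5)/;s/-.302,.004/-.305,.004/' sc.py; python3 -c "
from sc import *
s=sense();goal(s,[.443,-.304,.13],pick(15));print(s['joints'])"
```

```text
tcp [0.4784 0.0745 0.294 ] shift mm [ -35.4 -378.5 -164. ] turn [ 0.122  0.189 -0.584] F [-0.3  0.4 -0.3] g 0.799 0.0 t 18.5
[  34.38292057   -6.56617041  -37.15813663   19.24957119  -37.64126604
 -111.19489525]
```

Emit:
drive_tool(rows=[[80,-3.5,-37,-2,0.02,0.031,-0.097],[80,-3.5,-37,-2,0.02,0.031,-0.097],[80,-3.5,-37,-2,0.02,0.031,-0.097],[80,-3.5,-37,-2,0.02,0.031,-0.097],[80,-3.5,-37,-2,0.02,0.031,-0.097]])

```text
time_s: 18.92
tcp_pos: [0.4609, -0.112, 0.2837]
ee_rot: [[-0.955, 0.053, 0.29], [0.046, 0.998, -0.032], [-0.292, -0.018, -0.956]]
wrist_force: [0.3, 0.6, 0.4]
gripper_width: 0.8
gripper_force: 0.0
```

Emit:
drive_tool(rows=[[80,-3.5,-37,-20,0.02,0.031,-0.097],[80,-3.5,-37,-25,0,0,0],[80,-3.5,-37,-25,0,0,0],[80,-3.5,-37,-25,0,0,0],[80,-3.5,-37,-25,0,0,0]])

```text
time_s: 19.33
tcp_pos: [0.444, -0.2869, 0.1694]
ee_rot: [[-0.955, 0.146, 0.258], [0.14, 0.989, -0.04], [-0.261, -0.002, -0.965]]
wrist_force: [0.7, 0.3, 0.3]
gripper_width: 0.802
gripper_force: 0.0
```

```bash
python3 -c "
from sc import *
s=sense();goal(s,[.443,-.304,.13],pick(15));goal(s,[.443,-.304,.028],pick(15))"
```

```text
tcp [ 0.444  -0.2869  0.1694] shift mm [ -1.  -17.1 -39.4] turn [ 0.002  0.002 -0.002] F [0.7 0.3 0.3] g 0.802 0.0 t 19.3333
tcp [ 0.444  -0.2869  0.1694] shift mm [  -1.   -17.1 -141.4] turn [ 0.002  0.002 -0.002] F [0.7 0.3 0.3] g 0.802 0.0 t 19.3333
```

Emit:
drive_tool(rows=[[80,0,-12,-28,0,0,0],[80,0,0,-28,0,0,0],[80,0,0,-28,0,0,0],[80,0,0,-20,0,0,0],[80,0,0,0,0,0,0]])

```text
time_s: 19.75
tcp_pos: [0.4411, -0.2962, 0.0619]
ee_rot: [[-0.957, 0.148, 0.249], [0.143, 0.989, -0.036], [-0.251, 0.001, -0.968]]
wrist_force: [-1.1, 0.5, 0.5]
gripper_width: 0.8
gripper_force: 0.0
```

```bash
python3 -c "
from sc import *
s=sense();goal(s,[.443,-.304,.028],pick(15));print(s['joints'].round(1))"
```

```text
tcp [ 0.4411 -0.2962  0.0619] shift mm [  1.9  -7.8 -33.9] turn [-0.002 -0.007 -0.   ] F [-1.1  0.5  0.5] g 0.8 0.0 t 19.75
[-17.9  20.8 -32.4  -6.3 -22.5 -75.1]
```

Emit:
drive_tool(rows=[[80,2,-8,0,0,0,0],[80,0,0,-12,0,0,0],[80,0,0,-12,0,0,0],[80,0,0,-9,0,0,0],[80,0,0,0,0,0,0]])

```text
time_s: 20.17
tcp_pos: [0.4464, -0.3053, 0.0345]
ee_rot: [[-0.955, 0.146, 0.26], [0.141, 0.989, -0.04], [-0.263, -0.001, -0.965]]
wrist_force: [0.6, -0.2, 0.2]
gripper_width: 0.798
gripper_force: 0.0
```

```bash
python3 -c "
from sc import *
s=sense();goal(s,[.443,-.304,.028],pick(15))"
```

```text
tcp [ 0.4464 -0.3053  0.0345] shift mm [-3.4  1.3 -6.5] turn [ 0.002  0.004 -0.002] F [ 0.6 -0.2  0.2] g 0.798 0.0 t 20.1667
```

Emit:
drive_tool(rows=[[50,0,0,0,0,0,0],[35,0,0,0,0,0,0],[15,0,0,0,0,0,0],[15,0,0,0,0,0,0],[15,0,0,0,0,0,0]])

```text
time_s: 20.58
tcp_pos: [0.4465, -0.3052, 0.0357]
ee_rot: [[-0.954, 0.146, 0.261], [0.14, 0.989, -0.04], [-0.265, -0.002, -0.964]]
wrist_force: [0.3, 0.3, -0.5]
gripper_width: 0.508
gripper_force: 0.0
```

Emit:
drive_tool(rows=[[15,0,0,0,0,0,0],[15,0,0,0,0,0,0],[15,0,0,0,0,0,0]])

```text
time_s: 20.83
tcp_pos: [0.4464, -0.3053, 0.0354]
ee_rot: [[-0.954, 0.146, 0.261], [0.14, 0.989, -0.04], [-0.264, -0.002, -0.964]]
wrist_force: [-0.7, -0.3, 1.7]
gripper_width: 0.319
gripper_force: 30.0
```

The grip is shallow (TCP 35 mm up), so I'll reopen, go 8 mm lower and grip again.

Emit:
drive_tool(rows=[[50,0,0,0,0,0,0],[50,0,0,0,0,0,0],[50,-2,0,-3,0,0,0],[50,-1,0,-3,0,0,0],[50,0,0,-2,0,0,0]])

```text
time_s: 21.25
tcp_pos: [0.4425, -0.3049, 0.0265]
ee_rot: [[-0.955, 0.146, 0.259], [0.141, 0.989, -0.04], [-0.262, -0.001, -0.965]]
wrist_force: [-0.7, 0.2, -0.4]
gripper_width: 0.489
gripper_force: 0.0
```

Emit:
drive_tool(rows=[[50,0,0,0,0,0,0],[15,0,0,0,0,0,0],[15,0,0,0,0,0,0],[15,0,0,0,0,0,0],[15,0,0,0,0,0,0]])

```text
time_s: 21.67
tcp_pos: [0.4433, -0.3051, 0.0272]
ee_rot: [[-0.954, 0.146, 0.261], [0.14, 0.989, -0.04], [-0.264, -0.002, -0.965]]
wrist_force: [-0.4, 0.5, 0.3]
gripper_width: 0.32
gripper_force: 30.0
```

```bash
python3 -c "
from sc import *
s=sense();goal(s,[.443,-.304,.028],pick(15));print((canR(PHI,0).T@(s['tcp_pos']-SC)).round(4))"
```

```text
tcp [ 0.4433 -0.3051  0.0272] shift mm [-0.3  1.1  0.8] turn [ 0.002  0.005 -0.002] F [-0.4  0.5  0.3] g 0.32 30.0 t 21.6667
[-0.0047 -0.0008  0.0232]
```

Emit:
drive_tool(rows=[[15,0,0,15,0,0,0],[15,0,0,30,0,0,0],[15,0,0,38,0,0,0],[15,0,20,38,0,0,0],[15,0,30,38,0,0,0]])

```text
time_s: 22.08
tcp_pos: [0.4432, -0.2605, 0.1817]
ee_rot: [[-0.954, 0.149, 0.261], [0.143, 0.989, -0.041], [-0.264, -0.002, -0.964]]
wrist_force: [1.4, -0.4, -1.3]
gripper_width: 0.322
gripper_force: 30.0
```

```bash
python3 -c "
from sc import *
s=sense();P,R=scan(15.2,.08,[-.005,0,.0232]);goal(s,P,R);print(P.round(3))
b=capture('side');print([(round(m['p'],2),np.round(m['xy'])) for m in masks_of('scanner',b)],proj(b,s['tcp_pos']))"
```

```text
tcp [ 0.4432 -0.2605  0.1817] shift mm [ -8.7 366.3  -5.3] turn [0.011 0.79  0.262] F [ 1.4 -0.4 -1.3] g 0.322 30.0 t 22.0833
[0.435 0.106 0.176]
[(0.84, array([330., 195.])), (0.75, array([284., 117.])), (0.68, array([365., 156.]))] [np.float64(297.656927392298), np.float64(111.01124401597976)]
```

Emit:
drive_tool(rows=[[15,-8,30,4,0.001,0.099,0.033],[15,-8,30,4,0.001,0.099,0.033],[15,-8,30,4,0.001,0.099,0.033],[15,0,36,0,0.001,0.099,0.033],[15,0,36,0,0.001,0.099,0.033]])

```text
time_s: 22.6
tcp_pos: [0.4182, -0.0967, 0.192]
ee_rot: [[-0.973, -0.03, -0.228], [-0.023, 0.999, -0.032], [0.229, -0.026, -0.973]]
wrist_force: [0.5, -0.7, -2.0]
gripper_width: 0.318
gripper_force: 30.0
```

Emit:
drive_tool(rows=[[15,0,36,0,0.001,0.099,0.033],[15,0,36,0,0.001,0.099,0.033],[15,0,36,0,0.001,0.099,0.033],[15,0,36,0,0,0,0],[15,0,36,0,0,0,0]])

```text
time_s: 23.02
tcp_pos: [0.4193, 0.0841, 0.1895]
ee_rot: [[-0.857, -0.131, -0.498], [-0.114, 0.991, -0.066], [0.503, 0.001, -0.864]]
wrist_force: [-0.0, -0.6, -1.4]
gripper_width: 0.321
gripper_force: 30.0
```

```bash
python3 -c "
from sc import *
s=sense();P,R=scan(15.2,.08,[-.005,0,.0232]);goal(s,P,R)"
```

```text
tcp [0.4193 0.0841 0.1895] shift mm [ 15.3  21.6 -13.2] turn [ 0.    -0.007 -0.004] F [-0.  -0.6 -1.4] g 0.321 30.0 t 23.0167
```

Emit:
drive_tool(rows=[[15,7,10,-6,0,-0.005,-0.004],[15,8,9,-6,0,0,0],[15,0,0,0,0,0,0],[15,0,0,0,0,0,0]])

```text
time_s: 23.35
tcp_pos: [0.4341, 0.1005, 0.1787]
ee_rot: [[-0.861, -0.127, -0.493], [-0.11, 0.992, -0.064], [0.497, -0.001, -0.868]]
wrist_force: [0.1, -0.6, -1.7]
gripper_width: 0.32
gripper_force: 30.0
```

```bash
python3 -c "
from sc import *
s=sense();P,R=scan(15.2,.08,[-.005,0,.0232]);goal(s,P,R)
T=s['ee_rot']@(Ro.from_euler('y',-15.2,degrees=True).as_matrix()@np.diag([-1,1,-1.])).T
nose=s['tcp_pos']+T@(np.array([.065,0,.015])-[-.005,0,.0232]);d=((LAB-nose)@N)/(T[:,0]@N);hit=nose+T[:,0]*d;print('nose',nose.round(3),'dist',d,'hit offset mm on label (y, up)',((hit-LAB)@RS[:,1]*1000).round(1),((hit-LAB)@RS[:,2]*1000).round(1),'angle',np.degrees(np.arccos(-T[:,0]@N)))
a=capture('side');b=capture('top')
for p in(a,b):
    print([(round(m['p'],2),np.round(m['xy'])) for m in masks_of('open_label',p)[:2]],np.round(proj(p,LAB)),'nose px',np.round(proj(p,nose)))
f=lambda p,c:cv2.resize(p['frame'][c[1]:c[1]+80,c[0]:c[0]+80,::-1],(395,395),interpolation=cv2.INTER_CUBIC)
cv2.imwrite('pics/m.png',np.hstack([f(a,(225,190)),f(b,(185,140))]))"
```

```text
tcp [0.4341 0.1005 0.1787] shift mm [ 0.5  5.3 -2.4] turn [ 0.001 -0.    -0.   ] F [ 0.1 -0.6 -1.7] g 0.32 30.0 t 23.35
nose [0.477 0.106 0.123] dist 0.08248579391851905 hit offset mm on label (y, up) -5.2 0.8 angle 0.2514864992965962
[(0.6, array([257., 248.]))] [258. 248.] nose px [283. 227.]
[] [219. 174.] nose px [221. 195.]
```

View pics/m.png

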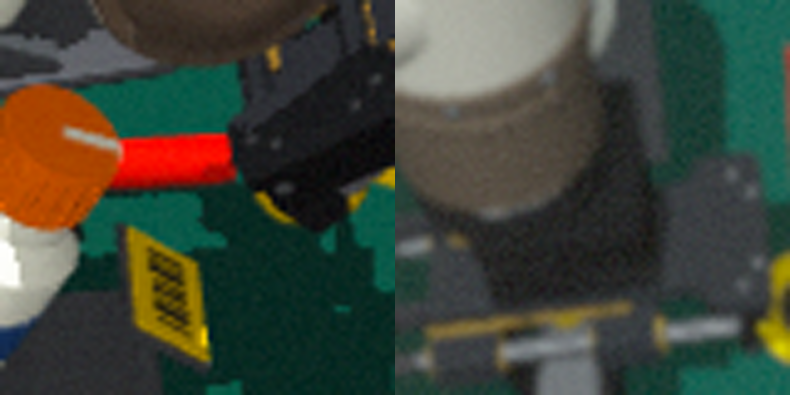

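The label is at crop (170,295) and the black scanner head at (315,200) points at it. It is about 5 mm off sideways, so I'll correct that and hold.

Emit:
drive_tool(rows=[[15,0,3,-1,0,0,0],[15,0,2.5,-1,0,0,0],[15,0,0,0,0,0,0],[15,0,0,0,0,0,0],[15,0,0,0,0,0,0]])

```text
time_s: 23.97
tcp_pos: [0.4342, 0.1066, 0.1778]
ee_rot: [[-0.862, -0.128, -0.491], [-0.111, 0.992, -0.063], [0.495, 0.0, -0.869]]
wrist_force: [-0.0, 0.2, -0.8]
gripper_width: 0.321
gripper_force: 30.0
```

Emit:
drive_tool(rows=[[15,0,0,0,0,0,0],[15,0,0,0,0,0,0],[15,0,0,0,0,0,0],[15,0,0,0,0,0,0],[15,0,0,0,0,0,0]])

```text
time_s: 24.38
tcp_pos: [0.4342, 0.1066, 0.1777]
ee_rot: [[-0.862, -0.128, -0.491], [-0.111, 0.992, -0.063], [0.495, 0.0, -0.869]]
wrist_force: [-0.7, 0.6, -2.5]
gripper_width: 0.318
gripper_force: 30.0
```

Emit:
drive_tool(rows=[[15,0,0,0,0,0,0],[15,0,0,0,0,0,0],[15,0,0,0,0,0,0],[15,0,0,0,0,0,0],[15,0,0,0,0,0,0]])

```text
time_s: 24.8
tcp_pos: [0.4342, 0.1066, 0.1777]
ee_rot: [[-0.862, -0.128, -0.491], [-0.111, 0.992, -0.063], [0.495, 0.0, -0.869]]
wrist_force: [0.2, 0.2, -2.3]
gripper_width: 0.32
gripper_force: 30.0
```

Emit:
drive_tool(rows=[[15,0,0,0,0,0,0],[15,0,0,0,0,0,0],[15,0,0,0,0,0,0],[15,0,0,0,0,0,0],[15,0,0,0,0,0,0]])

```text
time_s: 25.22
tcp_pos: [0.4342, 0.1066, 0.1777]
ee_rot: [[-0.862, -0.128, -0.491], [-0.111, 0.992, -0.063], [0.495, 0.0, -0.869]]
wrist_force: [0.7, -0.6, -1.4]
gripper_width: 0.32
gripper_force: 30.0
```

Emit:
drive_tool(rows=[[15,0,0,0,0,0,0],[15,0,0,0,0,0,0],[15,0,0,0,0,0,0],[15,0,0,0,0,0,0],[15,0,0,0,0,0,0]])

```text
time_s: 25.63
tcp_pos: [0.4342, 0.1066, 0.1777]
ee_rot: [[-0.862, -0.128, -0.491], [-0.111, 0.992, -0.063], [0.495, 0.0, -0.869]]
wrist_force: [0.3, -0.2, -1.5]
gripper_width: 0.316
gripper_force: 30.0
```

Emit:
drive_tool(rows=[[15,-12,-30,8,-0.001,-0.092,-0.032],[15,-12,-36,4,-0.001,-0.098,-0.032],[15,0,-36,0,-0.001,-0.099,-0.033],[15,0,-36,0,-0.001,-0.099,-0.033],[15,0,-36,0,-0.001,-0.099,-0.033]])

```text
time_s: 26.05
tcp_pos: [0.4099, -0.0688, 0.1904]
ee_rot: [[-0.999, 0.045, -0.028], [0.045, 0.999, -0.024], [0.026, -0.026, -0.999]]
wrist_force: [0.5, -1.0, -1.9]
gripper_width: 0.323
gripper_force: 30.0
```

Emit:
drive_tool(rows=[[15,0,-36,0,-0.001,-0.099,-0.033],[15,0,-36,0,-0.001,-0.099,-0.033],[15,12,-36,0,-0.001,-0.099,-0.033],[15,12,-36,0,0,0,0],[15,0,-36,0,0,0,0]])

```text
time_s: 26.47
tcp_pos: [0.4335, -0.249, 0.1901]
ee_rot: [[-0.955, 0.146, 0.259], [0.141, 0.989, -0.039], [-0.261, -0.0, -0.965]]
wrist_force: [2.3, 0.5, -0.3]
gripper_width: 0.318
gripper_force: 30.0
```

```bash
cat > pl.py <<'E'
from sc import *
s=sense();R=np.array([[-.954,.146,.261],[.14,.989,-.04],[-.264,-.002,-.965]])
goal(s,[.4433,-.3051,.028],R)
E
python3 pl.py
```

```text
tcp [ 0.4335 -0.249   0.1901] shift mm [   9.8  -56.1 -162.1] turn [-0.002 -0.002  0.   ] F [ 2.3  0.5 -0.3] g 0.318 30.0 t 26.4667
```

Emit:
drive_tool(rows=[[15,5,-27,-20,-0.002,-0.002,0],[15,5,-27,-25,0,0,0],[15,0,0,-30,0,0,0],[15,0,0,-25,0,0,0],[15,0,0,-15,0,0,0]])

```text
time_s: 26.88
tcp_pos: [0.4418, -0.3013, 0.0714]
ee_rot: [[-0.956, 0.149, 0.254], [0.144, 0.989, -0.038], [-0.257, 0.0, -0.966]]
wrist_force: [-1.1, -0.1, -1.5]
gripper_width: 0.317
gripper_force: 30.0
```

Emit:
drive_tool(rows=[[15,0,0,-10,0,0,0],[15,0,0,0,0,0,0],[15,0,0,0,0,0,0]])

```text
time_s: 27.13
tcp_pos: [0.4444, -0.3014, 0.0649]
ee_rot: [[-0.955, 0.146, 0.259], [0.141, 0.989, -0.04], [-0.262, -0.002, -0.965]]
wrist_force: [-0.0, 0.4, -1.7]
gripper_width: 0.315
gripper_force: 30.0
```

```bash
python3 pl.py
```

```text
tcp [ 0.4444 -0.3014  0.0649] shift mm [ -1.1  -3.7 -36.9] turn [-0.    -0.002  0.001] F [-0.   0.4 -1.7] g 0.315 30.0 t 27.1333
```

Emit:
drive_tool(rows=[[15,-1,-3,-9,0,-0.002,0],[15,0,0,-9,0,0,0],[15,0,0,-8,0,0,0],[15,0,0,-5,0,0,0],[15,0,0,0,0,0,0]])

```text
time_s: 27.55
tcp_pos: [0.4424, -0.304, 0.0324]
ee_rot: [[-0.954, 0.147, 0.259], [0.142, 0.989, -0.039], [-0.262, -0.001, -0.965]]
wrist_force: [-0.2, -0.6, -2.0]
gripper_width: 0.318
gripper_force: 30.0
```

Emit:
drive_tool(rows=[[15,0,0,-3,0,0,0],[15,0,0,0,0,0,0]])

```text
time_s: 27.72
tcp_pos: [0.4431, -0.3043, 0.0304]
ee_rot: [[-0.954, 0.147, 0.261], [0.142, 0.989, -0.04], [-0.264, -0.001, -0.964]]
wrist_force: [0.2, 0.6, -1.5]
gripper_width: 0.315
gripper_force: 30.0
```

```bash
python3 pl.py
```

```text
tcp [ 0.4431 -0.3043  0.0304] shift mm [ 0.2 -0.8 -2.4] turn [-0.001  0.     0.001] F [ 0.2  0.6 -1.5] g 0.315 30.0 t 27.7167
```

Emit:
drive_tool(rows=[[15,0,0,-1.5,0,0,0],[15,0,0,-1.5,0,0,0],[15,0,0,0,0,0,0]])

```text
time_s: 27.97
tcp_pos: [0.4431, -0.3043, 0.0276]
ee_rot: [[-0.954, 0.147, 0.262], [0.142, 0.989, -0.04], [-0.265, -0.001, -0.964]]
wrist_force: [-0.2, -0.3, -1.5]
gripper_width: 0.316
gripper_force: 30.0
```

Emit:
drive_tool(rows=[[15,0,0,-0.5,0,0,0],[15,0,0,0,0,0,0]])

```text
time_s: 28.13
tcp_pos: [0.4433, -0.3044, 0.0273]
ee_rot: [[-0.954, 0.147, 0.262], [0.142, 0.989, -0.04], [-0.265, -0.001, -0.964]]
wrist_force: [0.1, -0.0, -0.8]
gripper_width: 0.316
gripper_force: 30.0
```

Touching down. Releasing gently, then backing out.

Emit:
drive_tool(rows=[[15,0,0,-0.3,0,0,0],[34,0,0,0,0,0,0],[37,0,0,0,0,0,0],[45,0,0,0,0,0,0],[60,0,0,0,0,0,0]])

```text
time_s: 28.55
tcp_pos: [0.4434, -0.3045, 0.0271]
ee_rot: [[-0.954, 0.147, 0.262], [0.141, 0.989, -0.04], [-0.265, -0.001, -0.964]]
wrist_force: [-0.2, 0.4, -0.8]
gripper_width: 0.447
gripper_force: 0.0
```

Emit:
drive_tool(rows=[[75,0,0,0,0,0,0],[75,0,0,0,0,0,0],[75,-2,0,8,0,0,0],[75,-4,0,16,0,0,0],[75,-6,0,24,0,0,0]])

```text
time_s: 28.97
tcp_pos: [0.43, -0.3039, 0.0741]
ee_rot: [[-0.955, 0.147, 0.258], [0.142, 0.989, -0.039], [-0.261, -0.0, -0.965]]
wrist_force: [0.5, 0.0, 0.0]
gripper_width: 0.733
gripper_force: 0.0
```

Emit:
drive_tool(rows=[[75,-8,0,32,0,0,0],[75,-8,0,36,0,0,0],[75,-30,-20,36,0,0,0],[75,-35,-20,30,0,0,0],[75,-35,-20,0,0,0,0]])

```text
time_s: 29.38
tcp_pos: [0.3286, -0.3593, 0.2041]
ee_rot: [[-0.952, 0.143, 0.271], [0.135, 0.99, -0.048], [-0.275, -0.009, -0.961]]
wrist_force: [1.4, -1.4, -0.2]
gripper_width: 0.745
gripper_force: 0.0
```

```bash
python3 -c "
from h import *
a=capture('side');b=capture('top')
for p,q in((a,(293,147)),(b,(384,206))):
    w=cloud(p)
    for m in masks_of('scanner',p): print(np.round(m['xy']),np.nanmedian(w[m['region']],0).round(3))
    print('nut',[(round(m['p'],2),np.round(m['xy'])) for m in masks_of('nut',p)])
cv2.imwrite('pics/z.png',cv2.resize(a['frame'][:,:,::-1],(768,576)))"; python3 capth.py
```

```text
[296. 151.] [ 0.455 -0.295  0.027]
[331. 194.] [ 0.356 -0.1    0.025]
[302. 158.] [ 0.439 -0.29   0.004]
[362. 152.] [ 0.251 -0.289  0.019]
nut [(0.22, array([223., 241.]))]
[310. 246.] [ 0.356 -0.114  0.027]
[381. 210.] [ 0.45 -0.3   0.03]
[373. 288.] [ 0.255 -0.266  0.02 ]
nut [(0.73, array([383., 206.])), (0.28, array([215., 140.]))]
h,z rel [-362.7 -445.5   33.7] F [ 0.6 -0.2  0.7] 29.6833 [-32.3   5.6 -27.1  -8.8 -43.6 -60.5]
theta -0.0 0.0008733919228509773 619
```

View pics/z.png

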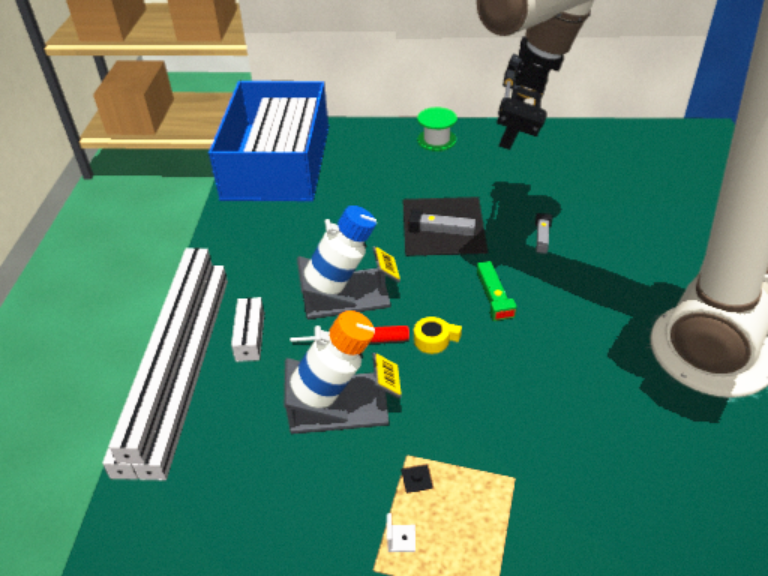

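The cap is shut at (352,333) with its stripe to the front. The scanner lies upright on its mat at (445,223), no nut is visible on the bench, and everything else is in place. Handing in.

```bash
python3 -c "
from station import finish_job
print(finish_job())"
```

```text
the job is handed in; nothing more can be done
None
```

I handed the job in at about 30 s: nut dropped into the open canister (not seen inside, but gone from the bench), orange cap shut and twisted to its stop, label scanned from about 8 cm for over 1.5 s, and the scanner laid upright back on its mat.

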